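# Nest the drained pouring cups and cover the stack

## Task

Put the washed pouring cups away: set the standing cup upright in the middle of the wooden board, then take the two leaning cups out of the draining rack and nest them one after the other into it, each fully home, so that all three make one straight stack. Then close the stack with the lid on the top cup so that it lies flat, set everything down gently rather than dropping it, and leave the other things on the table where they are.

Things in the scene. Friction and masses are not known exactly. Their poses are not given: they have to be found in the camera images.
- cup_standing: Cup upright on the table; three identical white plastic tapered cups in all. 95 mm high; outside 40 mm across at the foot, 56 at 60 mm up, then a straight collar 62 mm across from 63 to 95 mm up (grip there). Mouth 56 mm inside, wall 3; thick bottom, inner floor 42 mm above the underside: a cup fully home in another sits 42 mm higher. 0.12 kg. Origin: centre of underside; z: axis, to the mouth.
- cup_left: Identical cup (sizes at cup_standing), in the rack's +y place: leans about 28 degrees from vertical, mouth towards the rack's -x (robot) side. It rests loose on a foot plate and two thin bars under its lower half, collar free; draw it out along its axis. Origin: centre of underside; z: axis, to the mouth.
- cup_right: Identical cup (sizes at cup_standing), in the rack's -y place, leaning the same way. Origin: centre of underside; z: axis, to the mouth.
- rack: Fixed steel draining rack, to the left or right: base 130 x 230 x 10 mm, two sloping cradles 120 mm apart along its y, holding the leaning cups; lower than 85 mm. Origin: underside, midway between the cradles; the leaning cups' origins start at x 30, y +60 and -60, z 46 mm in its frame.
- board: Fixed square pale wooden board, 130 x 130 mm, 12 mm thick, flat on the table on the side opposite the rack. Origin: centre of its underside (top 12 mm higher).
- lid: Grey plastic lid lying right way up on its spigot. Spigot 48 mm across, 8 high (goes loosely into a cup's mouth); disc 68 mm across from 8 to 14 mm up; knob 24 mm across from 14 to 47 mm up. 0.08 kg. Origin: centre of the spigot's underside, z up; closed on a cup it lies 87 mm above that cup's underside.
- soap_a: Bystander, to be left alone: cream soap bar 52 x 80 x 28 mm, lying on the table between the standing cup and the lid. Origin within its outline, at its foot (tools: on the shaft).
- soap_b: Bystander, to be left alone: grey-brown soap bar 55 x 85 x 28 mm, lying further back. Origin within its outline, at its foot (tools: on the shaft).
- bowl: Bystander, to be left alone: round steel bowl, rim 104 mm across, 50 mm high, at the back. Origin within its outline, at its foot (tools: on the shaft).
- brush: Bystander, to be left alone: wooden brush, 190 mm long, lying at the back. Origin within its outline, at its foot (tools: on the shaft).
- spatula: Bystander, to be left alone: spatula with a black handle, 240 mm long, lying at the right side. Origin within its outline, at its foot (tools: on the shaft).
- bottle: Bystander, to be left alone: amber bottle 64 mm across, 170 mm high, at the left side. Origin within its outline, at its foot (tools: on the shaft).
- jar: Bystander, to be left alone: glass jar 80 mm across, 90 mm high, at the left side. Origin within its outline, at its foot (tools: on the shaft).
Mind the look-alikes: they are no part of the job. What is shaped like the cup_standing but pink or yellow is not meant.

How it is judged:
By the outcome, as a careful person would: the job done as asked, in the order asked, and still so for the second after the job is handed in, with the robot touching nothing.
It also fails if it takes over 72 s, if anything falls off the work surface, if the arm or the gripper's body presses on something with over 40 N, if the wrist force passes 120 N, or if a joint passes its speed limit or range.

## Robot

A 6-joint arm with a two-finger parallel gripper is mounted at the origin on the work surface. World frame = base frame: x ahead of the robot, y to its left, z up, the work surface at z = 0. Lengths are in m, angles in rad, forces in N, time in s.
With the tool pointing down it reaches from about 0.35 to 0.85 m from the base axis. Payload 8.1 kg.
Tool frame: the origin (TCP) lies on the centre line of the jaws, within the pads' length; the fingertips stand robot.tip_extent ahead of it and the grasp point (between the pads) lies 11 mm behind it (robot.tip_extent is the distance from the TCP to the fingertips, in m); y points along the fingers, z is the direction in which the jaws open and shut, and the axes are right-handed (so a half turn about y gives the same grasp; the last joint's range is limited). The gripper opens to 93 mm and grips with 3 to 60 N. Pads are 15 mm wide; open, the fingers measure 128 mm over their backs; the gripper's body (75 mm by 188 mm) begins 65 mm behind the grasp point.
Start: joints at [-1.363, 0.13, 1.488, -0, 1.523, -0.085], TCP at [0.173, -0.574, 0.227] pointing down, gripper open.
Joint ranges: [-2.96, 2.96], [-0.89, 2.26], [0.02, 2.5], [-1.34, 4.48], [0, 2.73], [-2.66, 2.66]. Speed limits (rad/s): [2.39, 2.39, 2.79, 3.14, 3.14, 3.14].

## Interface

Orientations are given as a rotation vector (axis times angle).
In Python, from plant import monitor, optics, robot gives the robot as it stands.
- The arm moves only by the shell command python3 -m inch 'ROWS' [OPENING] [FORCE]. ROWS is JSON, a list that holds one entry, the list of rows, each a list of 6 numbers: the shift along the tool's x, y, z in mm, then the turn, a rotation vector about the tool's x, y, z in rad. A call has 1 to 8 rows; each row shifts and turns the commanded pose from where the row before left it, along the tool's axes as they then stand; what a row does not reach is not made up. A row lasts 1/8 s, in which the tool goes at most 62.5 mm and 10.7 degrees, less where a joint would pass 70% of its speed; a pose out of reach is approached as far as the arm can. A call is refused whole if a number of a shift passes 62.5 or a number of a turn 0.188, either way. A call with a gripper value outside its range is refused whole. OPENING is the finger opening in mm, from 0 to 93, set as the call begins (- or left out, the last holds). The fingers move at their own pace and stop on an object; FORCE is the grip in N (left out, the last holds). Time passes only in rows, so rows that do not move let the fingers close. It gives the time, the measured TCP pose, the force and the opening at its end, in the units of the state.
- monitor.read_state(): the state, without advancing time (a new reading comes with each control period).
- optics.read_camera(name): name is "side" or "top"; returns a dict with "image" (420x560x3 uint8, blue, green, red), "fx", "fy", "cx", "cy" (pixels), "rvec" (rotation vector, rad) and "tvec" (3), from world to camera coordinates, as OpenCV has them. Camera axes: x right, y down, z forward; pixel columns grow to the right and rows downward; lengths in m; the calibration is good to about 2 mm. A picture is of the moment at which its call begins. There is no depth.
- robot.close_job(): hands the job in, once; it reports no verdict.
The state is a dict: "t": time; "q": joint angles; "dq": joint speeds; "joint_torque": joint torques, N m; "tool_pos": TCP position; "orientation": TCP orientation; "force": force on the tool from outside, world axes, zero at the start; "wrist_torque": the same for the moment, N m; "opening": finger opening in m.
Only numpy, scipy, OpenCV 4.12 (cv2) and the standard library are available. Lean on these libraries where they do the work, as an engineer would, in place of code of your own. Each camera call takes 0.05 s, during which the arm holds its last target.

## Working session

There is one attempt and no reset: what is moved stays moved. The work goes in short steps, Python scripts to look and compute and a shell command to move; the robot and the scene stay as the last step left them, time stands still between calls to the robot, and variables do not carry over. Pictures are saved under pics/ and viewed, and the job is handed in when it is done.

```bash
ls; mkdir -p pics; python3 - <<'E'
from plant import monitor, optics, robot
import cv2
print(robot.tip_extent, [x for x in dir(robot) if x[0]!='_'])
s=monitor.read_state();print(s)
for n in("side","top"):
    c=optics.read_camera(n);cv2.imwrite(f"pics/{n}0.png",c["image"])
    print(n,{k:v for k,v in c.items() if k!="image"})
E
```

```text
pics
0.008 ['IKError', 'close_job', 'tip_extent']
{'t': 0.0, 'q': array([-1.36337829e+00,  1.31180994e-01,  1.48927616e+00, -1.80766690e-05,
        1.52297014e+00, -8.53849034e-02]), 'dq': array([-1.84358911e-03, -1.17570861e-03,  1.10697769e-04, -1.52983957e-03,
       -9.35578285e-05,  5.07846606e-05]), 'joint_torque': array([ 2.80740147e-03, -5.59843540e+01, -4.91753912e+01,  7.70401047e-02,
        3.57797602e-02, -1.24445587e-04]), 'tool_pos': array([ 0.17309263, -0.573918  ,  0.22557729]), 'orientation': array([-0.30451114,  2.0660756 , -2.06225706]), 'force': array([-0.26890774,  1.20020396,  0.33532619]), 'wrist_torque': array([-0.00553684, -0.01983224,  0.00574253]), 'opening': 0.09318445566233295}
side {'fx': 384.3430308181745, 'fy': 384.3430308181745, 'cx': 287.2051668573017, 'cy': 213.93653621990197, 'rvec': array([ 0.44087027, -2.72600179,  1.23249553]), 'tvec': array([0.57530551, 0.1780525 , 1.02194429])}
top {'fx': 442.0640347994083, 'fy': 442.0640347994083, 'cx': 277.3548227986447, 'cy': 215.1894495724693, 'rvec': array([ 2.13311424, -2.10050237,  0.20432373]), 'tvec': array([0.02091973, 0.61822575, 1.21720303])}
```

View pics/top0.png

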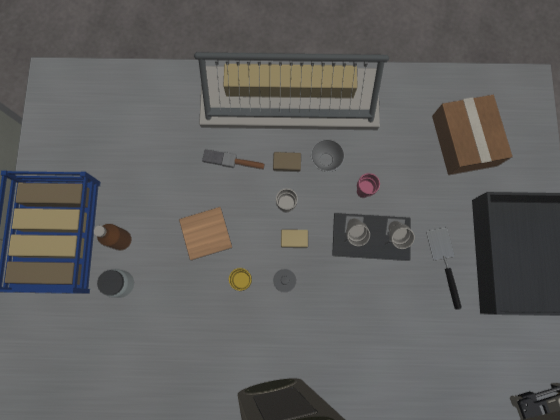

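View pics/side0.png

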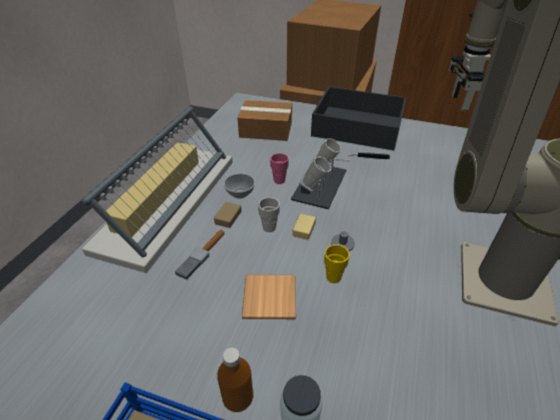

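The top view shows these candidates. White standing cup at (287,200), pink look-alike at (368,185), yellow look-alike at (241,280), and white leaning cups at (358,234) and (401,236) in the rack. The lid is at (285,281) and the board at (205,233). I choose the white one at (287,200) as cup_standing and will check it in a close crop.

```bash
cat > h.py <<'E'
import numpy as np, cv2
from scipy.spatial.transform import Rotation as R
from plant import monitor, optics, robot
def cam(n):
    return optics.read_camera(n)
def proj(c,P):
    p,_=cv2.projectPoints(np.atleast_2d(np.array(P,float)),c["rvec"],c["tvec"],K(c),None);return p[:,0]
def K(c): return np.array([[c["fx"],0,c["cx"]],[0,c["fy"],c["cy"]],[0,0,1.]])
def ray(c,uv):
    Rm=cv2.Rodrigues(c["rvec"])[0];C=-Rm.T@c["tvec"]
    d=Rm.T@np.array([(uv[0]-c["cx"])/c["fx"],(uv[1]-c["cy"])/c["fy"],1]);return C,d
def atz(c,uv,z):
    C,d=ray(c,uv);return C+d*(z-C[2])/d[2]
def crop(c,u0,v0,u1,v1,s,name,draw=()):
    im=c["image"][v0:v1,u0:u1];im=cv2.resize(im,None,fx=s,fy=s,interpolation=cv2.INTER_CUBIC)
    for pts,col in draw:
        p=((np.array(pts)+.5-[u0,v0])*s).astype(int);cv2.polylines(im,[p.reshape(-1,1,2)],True,col,1,cv2.LINE_AA)
    cv2.imwrite(name,im)
def circ(o,ax,h,r,n=48):
    ax=np.array(ax,float);ax/=np.linalg.norm(ax);a=np.cross(ax,[.3,.9,.1]);a/=np.linalg.norm(a);b=np.cross(ax,a)
    t=np.linspace(0,2*np.pi,n,endpoint=False)
    return np.array(o)+h*ax+r*(np.cos(t)[:,None]*a+np.sin(t)[:,None]*b)
E
python3 - <<'E'
from h import *
import pickle
cs={n:cam(n) for n in("top","side")};pickle.dump(cs,open("c0.pkl","wb"))
crop(cs["top"],170,170,430,310,3,"pics/t1.png")
crop(cs["side"],230,130,390,330,3,"pics/s1.png")
t=cs["top"]
for n,uv,z in [("cup",(287,200),.095),("lid",(285,281),.014),("board",(205,233),.012),("rack",(372,237),.01),("yel",(241,280),.095),("pink",(368,185),.095)]:
    print(n,atz(t,uv,z).round(3))
E
```

```text
cup [0.655 0.004 0.095]
lid [0.432 0.005 0.014]
board [0.57  0.245 0.012]
rack [ 0.566 -0.252  0.01 ]
yel [0.429 0.127 0.095]
pink [ 0.703 -0.227  0.095]
```

View pics/t1.png

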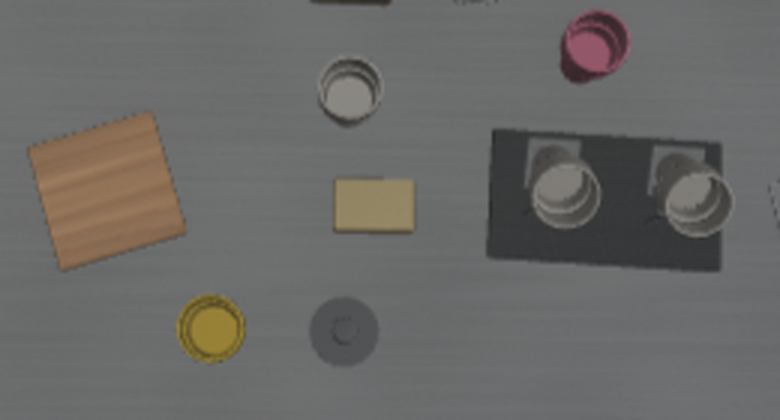

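View pics/s1.png

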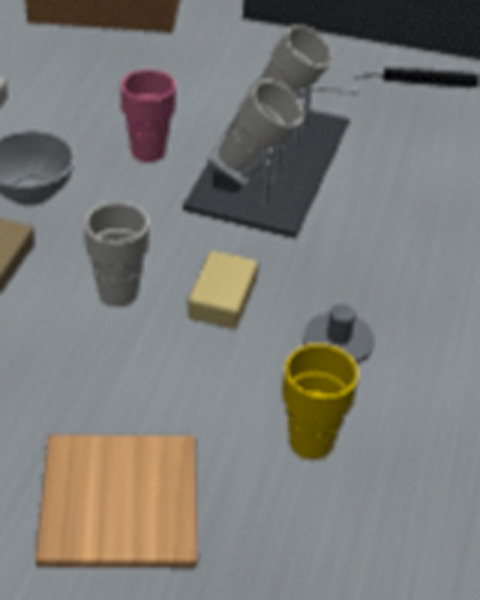

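```bash
cat > fit.py <<'E'
from h import *
from scipy.ndimage import map_coordinates, gaussian_filter
from scipy.optimize import minimize
def grad(c,s=1.0):
    g=0
    im=c["image"].astype(float)
    for k in range(3):
        a=gaussian_filter(im[:,:,k],s,order=(0,1));b=gaussian_filter(im[:,:,k],s,order=(1,0));g=g+np.hypot(a,b)
    return np.sqrt(g)
def cups(o,ax):
    return [circ(o,ax,0,.020),circ(o,ax,.060,.028),circ(o,ax,.063,.031),circ(o,ax,.095,.031)]
def hullpix(c,pts):
    p=proj(c,np.vstack(pts)).astype(np.float32);return cv2.convexHull(p)[:,0]
def dens(poly,n=200):
    q=np.vstack([poly,poly[:1]]);d=np.r_[0,np.cumsum(np.linalg.norm(np.diff(q,axis=0),axis=1))]
    t=np.linspace(0,d[-1],n,endpoint=False);return np.c_[np.interp(t,d,q[:,0]),np.interp(t,d,q[:,1])]
def score(g,poly):
    p=dens(poly);return map_coordinates(g,[p[:,1],p[:,0]],order=1,mode="nearest").mean()
def rect(x,y,yaw,hx,hy,z):
    a=np.array([[hx,hy],[hx,-hy],[-hx,-hy],[-hx,hy]]);c,s=np.cos(yaw),np.sin(yaw)
    return np.c_[a@np.array([[c,s],[-s,c]])+[x,y],np.full(4,z)]
def cup_polys(c,o,ax):
    # outlines: mouth rim outer, collar hull, lower hull
    k=cups(o,ax);return [proj(c,k[3]),hullpix(c,k[2:])]
def fit(f,x0,steps,verbose=0):
    best=None
    rng=np.random.default_rng(0);x0=np.array(x0,float)
    for i in range(14):
        st=x0+(0 if i==0 else 1)*rng.uniform(-1,1,len(x0))*np.array(steps)
        sim=np.vstack([st]+[st+np.eye(len(x0))[j]*steps[j] for j in range(len(x0))])
        r=minimize(f,st,method="Nelder-Mead",options=dict(initial_simplex=sim,xatol=1e-5,fatol=1e-4))
        if best is None or r.fun<best.fun:best=r
    return best.x,-best.fun
E
python3 - <<'E'
from fit import *
import pickle
cs=pickle.load(open("c0.pkl","rb"));G={n:grad(c) for n,c in cs.items()}
T=cs["top"];S=cs["side"]
Z=np.array([0,0,1.])
def both(fn,x0,st,name):
    for use in (("top",),("side",),("top","side")):
        x,s=fit(lambda x:-sum(score(G[n],p) for n in use for p in fn(cs[n],x)),x0,st);print(name,use,x.round(4),round(s,2))
    return x
draw={n:[] for n in cs}
def add(fn,x,col):
    for n in cs:
        for p in fn(cs[n],x):draw[n].append((p,col))
fb=lambda c,x:[proj(c,rect(*x,.065,.065,.012))]
fr=lambda c,x:[proj(c,rect(*x,.065,.115,.010))]
fc=lambda c,x:cup_polys(c,[x[0],x[1],0],Z)
fl=lambda c,x:[proj(c,circ([x[0],x[1],0],Z,.014,.034))]
xb=both(fb,[.57,.245,.25],[.006,.006,.05],"board")
xr=both(fr,[.566,-.252,-.06],[.006,.006,.05],"rack")
xc=both(fc,[.655,.004],[.006,.006],"cup")
xl=both(fl,[.432,.005],[.006,.006],"lid")
xy=both(fc,[.429,.127],[.006,.006],"yellow")
for f,x,col in((fb,xb,(0,0,255)),(fr,xr,(0,255,0)),(fc,xc,(255,0,0)),(fl,xl,(255,0,255)),(fc,xy,(255,255,0))):add(f,x,col)
def lean(i):
    sgn=(1,-1)[i]
    def fn(c,x):
        # x: rack x,y,yaw fixed xr ; dx,dy,tilt
        th=xr[2];M=R.from_euler("z",th)
        o=M.apply([.03+x[0],sgn*.06+x[1],.046])+[xr[0],xr[1],0]
        ax=M.apply([-np.sin(x[2]),x[3],np.cos(x[2])]);return cup_polys(c,o,ax)
    return fn
for i in(0,1):
    x=both(lean(i),[0,0,.489,0],[.005,.005,.03,.03],"lean%d"%i);add(lean(i),x,(0,165,255))
    add(lean(i),[0,0,.489,0],(255,255,255))
pickle.dump((xb,xr,xc,xl,xy),open("x0.pkl","wb"))
crop(T,170,170,430,310,3,"pics/t2.png",draw["top"])
crop(S,230,130,390,330,3,"pics/s2.png",draw["side"])
E
```

```text
board ('top',) [0.5711 0.2456 0.3125] 4.55
board ('side',) [0.5724 0.2473 0.3038] 6.3
board ('top', 'side') [0.5722 0.2467 0.3105] 10.76
rack ('top',) [ 0.5687 -0.2499 -0.0469] 6.89
rack ('side',) [ 0.5686 -0.2404 -0.0439] 7.93
rack ('top', 'side') [ 0.5687 -0.2459 -0.0456] 13.63
cup ('top',) [0.6569 0.0074] 9.81
cup ('side',) [0.6588 0.0128] 12.92
cup ('top', 'side') [0.6586 0.0105] 21.92
lid ('top',) [0.4344 0.0078] 5.04
lid ('side',) [0.4348 0.0177] 5.24
lid ('top', 'side') [0.4344 0.0081] 10.03
yellow ('top',) [0.432  0.1311] 10.49
yellow ('side',) [0.4325 0.1364] 14.14
yellow ('top', 'side') [0.4319 0.132 ] 23.94
lean0 ('top',) [-0.0312 -0.0228  0.1932  0.2015] 12.81
lean0 ('side',) [ 0.0063 -0.0207  0.6072  0.0712] 10.53
lean0 ('top', 'side') [-0.003  -0.0125  0.5088  0.0741] 22.3
lean1 ('top',) [-0.0024  0.0061  0.5147 -0.1004] 11.48
lean1 ('side',) [ 0.0121 -0.0205  0.6656  0.0447] 12.25
lean1 ('top', 'side') [-0.0019 -0.0074  0.5124  0.0456] 22.93
```

View pics/t2.png

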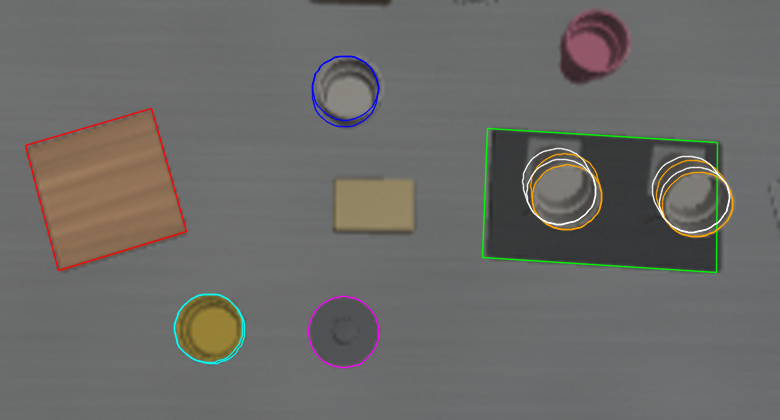

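View pics/s2.png

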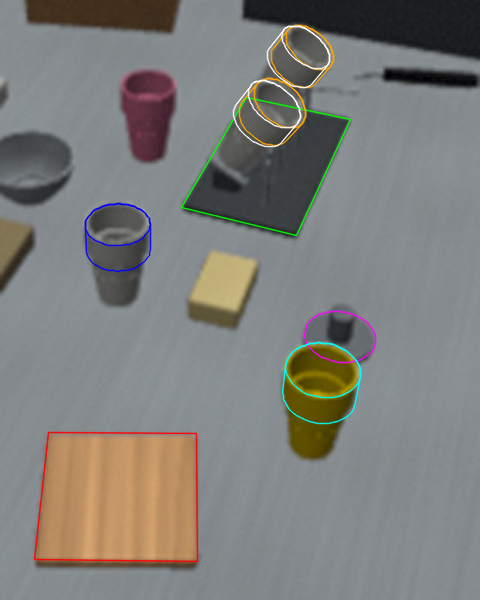

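```bash
python3 - <<'E'
from fit import *
import pickle
cs=pickle.load(open("c0.pkl","rb"))
for c in cs.values():print(ray(c,(0,0))[0].round(3))
T=cs["top"];S=cs["side"];Z=[0,0,1]
def allp(c,x,y):return [proj(c,circ([x,y,0],Z,h,r)) for h,r in((0,.02),(.06,.028),(.063,.031),(.095,.031))]
B=(255,0,0);Rd=(0,0,255)
d1=[(p,B) for p in allp(T,.6569,.0074)]+[(p,Rd) for p in allp(T,.657,.0045)]
d2=[(p,B) for p in allp(S,.6588,.0128)]+[(p,Rd) for p in allp(S,.657,.0045)]
crop(T,265,175,315,225,8,"pics/a1.png",d1);crop(S,250,190,290,240,8,"pics/a2.png",d2)
a=cv2.imread("pics/a1.png");b=cv2.imread("pics/a2.png");crop(T,265,175,315,225,8,"pics/a3.png")
cv2.imwrite("pics/a.png",np.hstack([a,b]))
E
```

```text
[0.369 0.024 1.314]
[0.356 0.798 0.803]
```

View pics/a.png

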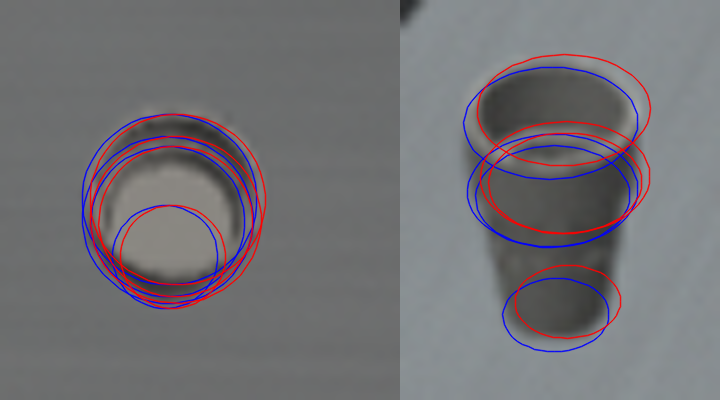

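```bash
python3 - <<'E'
from fit import *
import pickle
cs=pickle.load(open("c0.pkl","rb"));T=cs["top"];S=cs["side"]
print(R.from_rotvec(monitor.read_state()["orientation"]).as_matrix().round(3))
def blob(c,box,fn,n,z):
    u0,v0,u1,v1=box;im=c["image"][v0:v1,u0:u1].astype(int);m=fn(im).astype(np.uint8)
    k,l,st,ce=cv2.connectedComponentsWithStats(m);i=1+np.argmax(st[1:,4]);uv=ce[i]+[u0,v0]
    cnt=max(cv2.findContours((l==i).astype(np.uint8),0,2)[0],key=cv2.contourArea)
    print(n,st[i,4],uv.round(2),atz(c,uv,z).round(4))
    ex=cv2.approxPolyDP(cnt,4,True)[:,0]+[u0,v0]
    return uv,ex
ob=lambda im:(im[:,:,2]-im[:,:,0]>25)
for c,b in((T,(170,195,240,270)),(S,(235,265,305,325))):
    uv,ex=blob(c,b,ob,"board",.012 if c is T else .010)
    if len(ex)==4:print([atz(c,e,.012)[:2].round(4).tolist() for e in ex])
dk=lambda im:(im.sum(2)<270)
print(T["image"][281,300],T["image"][281,275],T["image"][250,345],S["image"][245,335],S["image"][220,330])
blob(T,(265,262,305,300),dk,"lid",.014)
cr=lambda im:(im[:,:,2]-im[:,:,0]>25)
blob(T,(270,225,320,255),cr,"soap_a",.028)
blob(T,(255,150,305,175),lambda im:(im[:,:,2]-im[:,:,0]>8),"soap_b",.028)
uv,ex=blob(T,(325,205,420,270),lambda im:(im.sum(2)<210),"rack",.01);print(ex.tolist())
E
```

```text
[[-0.957 -0.     0.289]
 [-0.289  0.001 -0.957]
 [-0.    -1.    -0.001]]
board 1851 [205.03 232.99] [0.5701 0.2454 0.012 ]
[[0.6501, 0.204], [0.6083, 0.3253], [0.492, 0.286], [0.5294, 0.1665]]
board 2280 [269.21 296.89] [0.5699 0.2538 0.01  ]
[[0.6512, 0.209], [0.6075, 0.3322], [0.4912, 0.2903], [0.5315, 0.1686]]
[108 108 107] [84 83 81] [58 57 57] [ 25 116 132] [138 135 129]
lid 409 [284.21 280.22] [0.4343 0.0077 0.014 ]
soap_a 455 [294.11 238.03] [ 0.5567 -0.0197  0.028 ]
soap_b 506 [286.55 160.89] [0.7931 0.0053 0.028 ]
rack 2088 [367.75 239.12] [ 0.5594 -0.2393  0.01  ]
[[334, 213], [333, 255], [409, 259], [409, 247], [396, 248], [389, 241], [391, 232], [385, 234], [388, 217], [404, 218], [409, 226], [409, 218]]
```

```bash
cat > plan.py <<'E'
from h import *
import json
R0=np.array([[-1,0,0],[0,0,-1],[0,-1,0]],float) # cols x,y,z
R0=np.c_[[-1,0,0],[0,0,-1],[0,-1,0]].astype(float)
def plan(p1,R1,n,p0=None,Rs=None,dec=1):
    s=monitor.read_state()
    p0=s["tool_pos"] if p0 is None else np.array(p0);Rs=R.from_rotvec(s["orientation"]).as_matrix() if Rs is None else Rs
    p1=np.array(p1);p=p0.copy();Q=Rs.copy();rows=[]
    for i in range(n):
        w=R.from_matrix(Q.T@R1).as_rotvec()/(n-i);d=Q.T@(p1-p)/(n-i)*1000
        r=np.r_[d.round(dec),w.round(3)]
        rows.append([float(x)+0.0 for x in r]);p=p+Q@r[:3]/1000;Q=Q@R.from_rotvec(r[3:]).as_matrix()
    for k in range(0,n,8):print(json.dumps([rows[k:k+8]]).replace(" ","").replace(".0,",",").replace(".0]","]"))
    print("end",p.round(4),"max",np.abs(np.array(rows)).max(0))
    return p,Q
def st():
    s=monitor.read_state();Q=R.from_rotvec(s["orientation"]).as_matrix()
    print("t",round(float(s["t"]),2),"p",s["tool_pos"].round(4),"F",s["force"].round(1),"T",s["wrist_torque"].round(2),"open",round(float(s["opening"])*1000,1),"q",s["q"].round(2));print(Q.round(3).tolist())
E
python3 - <<'E'
from plan import *
plan([.657,.007,.22],R0,16,dec=0)
E
```

```text
[[[-39,0,-26,0,0.018,0],[-39,0,-27,0,0.018,0],[-39,0,-27,0,0.018,0],[-38,1,-28,0,0.018,0],[-37,0,-29,0,0.018,0],[-37,1,-29,0,0.018,0],[-36,0,-30,0,0.018,0],[-36,1,-31,0,0.019,0]]]
[[[-35,0,-32,0,0.018,0],[-35,1,-32,0,0.019,0],[-34,0,-33,0,0.018,0],[-34,1,-33,0,0.019,0],[-33,0,-34,0,0.018,0],[-32,1,-35,0,0.019,0],[-32,0,-35,0.001,0.018,0],[-30,0,-36,0,0.019,0]]]
end [0.6565 0.0072 0.2205] max [3.9e+01 1.0e+00 3.6e+01 1.0e-03 1.9e-02 0.0e+00]
```

```bash
python3 -m inch '[[[-39,0,-26,0,0.018,0],[-39,0,-27,0,0.018,0],[-39,0,-27,0,0.018,0],[-38,0,-28,0,0.018,0],[-37,0,-29,0,0.018,0],[-37,0,-29,0,0.018,0],[-36,0,-30,0,0.018,0],[-36,0,-31,0,0.018,0]]]' 93 20
```

```text
t: 1.2
tool_pos: [0.4155, -0.2833, 0.2266]
orientation: [-0.159, 2.144, -2.145]
force: [0.5, -0.7, 0.3]
opening: 0.0934
```

```bash
python3 -m inch '[[[-35,0,-32,0,0.018,0],[-35,1,-32,0,0.019,0],[-34,0,-33,0,0.018,0],[-34,1,-33,0,0.019,0],[-33,0,-34,0,0.018,0],[-32,1,-35,0,0.019,0],[-32,0,-35,0.001,0.018,0],[-30,0,-36,0,0.019,0]]]'
python3 - <<'E'
from plan import *
import pickle
st()
cs={n:cam(n) for n in("top","side")};pickle.dump(cs,open("c1.pkl","wb"))
crop(cs["side"],230,100,310,260,4,"pics/s3.png")
crop(cs["top"],230,120,350,290,3,"pics/t3.png")
plan([.657,.007,.115],R0,4)
E
```

```text
t: 2.2
tool_pos: [0.6571, 0.0084, 0.2233]
orientation: [0.001, -2.22, 2.223]
force: [0.2, -0.7, 0.1]
opening: 0.093
t 2.2 p [0.6571 0.0084 0.2233] F [ 0.2 -0.7  0.1] T [0.02 0.01 0.03] open 93.0 q [-0.06  0.29  1.32 -0.    1.54  1.51]
[[-1.0, -0.0, 0.0], [-0.0, -0.001, -1.0], [0.0, -1.0, 0.001]]
[[[0.1,26.8,1,0,0.001,0],[0.2,26.8,1,0,0.001,0],[0.1,26.9,1.1,0,0.001,0],[0.2,26.8,1,0,0.001,0.001]]]
end [0.657 0.007 0.115] max [2.00e-01 2.69e+01 1.10e+00 0.00e+00 1.00e-03 1.00e-03]
```

View pics/s3.png

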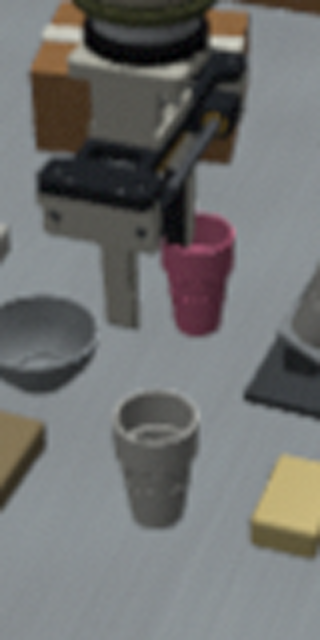

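View pics/t3.png

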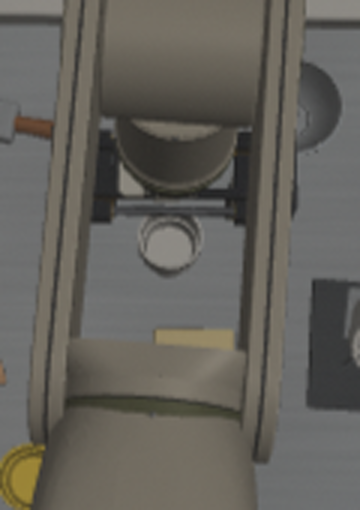

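```bash
python3 - <<'E'
from plan import *
import pickle
cs=pickle.load(open("c1.pkl","rb"));S=cs["side"];T=cs["top"]
for dx in(-.0075,.0075):
  for dy in(.0465,.064):
    print(dx,dy,((proj(S,[.6571+dx,.0084+dy,.2153])[0]-[230,100])*4).round(1))
# candidates of cup overlay
d=[]
for (x,y),col in(((.657,.0065),(0,0,255)),((.657,.0085),(0,255,0)),((.659,.0085),(255,0,0))):
    for h,r in((0,.02),(.063,.031),(.095,.031)):d.append((proj(S,circ([x,y,0],[0,0,1],h,r)),col))
crop(S,250,190,290,240,10,"pics/s4.png",d)
E
```

```text
-0.0075 0.0465 [140.6 318.5]
-0.0075 0.064 [130.9 334.1]
0.0075 0.0465 [118.7 314. ]
0.0075 0.064 [108.8 329.4]
```

View pics/s4.png

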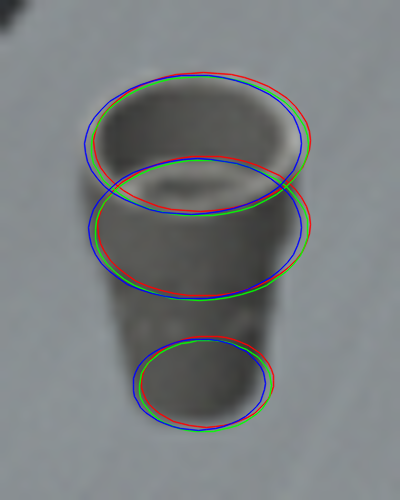

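```bash
python3 -m inch '[[[-0.5,26,0.2,0,0,0],[-0.5,26,0.2,0,0,0],[-0.5,26,0.3,0,0,0],[-0.5,26,0.2,0,0,0],[0,16,0,0,0,0],[0,16,0,0,0,0],[0,15,0,0,0,0],[0,0,0,0,0,0]]]'
python3 - <<'E'
from plan import *
st()
E
```

```text
t: 3.3
tool_pos: [0.6573, 0.006, 0.0711]
orientation: [0.004, -2.22, 2.222]
force: [0.0, -0.0, -0.0]
opening: 0.0931
t 3.3 p [0.6573 0.006  0.0711] F [ 0. -0. -0.] T [-0.   -0.01  0.01] open 93.1 q [-0.07  0.4   1.46 -0.    1.28  1.5 ]
[[-1.0, -0.002, 0.001], [-0.001, -0.001, -1.0], [0.002, -1.0, 0.001]]
```

```bash
python3 -m inch '[[[-1.5,0,-1,0,0,0],[0,0,0,0,0,0]]]' && python3 -m inch '[[[0,0,0,0,0,0],[0,0,0,0,0,0],[0,0,0,0,0,0],[0,0,0,0,0,0],[0,0,0,0,0,0]]]' 50 20
python3 - <<'E'
from plan import *
st()
E
```

```text
t: 3.55
tool_pos: [0.6607, 0.0071, 0.0738]
orientation: [0.001, 2.219, -2.221]
force: [0.4, -0.2, 0.9]
opening: 0.0929
t: 4.18
tool_pos: [0.6598, 0.007, 0.0726]
orientation: [-0.001, 2.22, -2.222]
force: [-0.1, 0.2, 0.0]
opening: 0.0624
t 4.17 p [0.6598 0.007  0.0726] F [-0.1  0.2  0. ] T [-0.02  0.02  0.01] open 62.4 q [-0.07  0.4   1.46 -0.    1.28  1.5 ]
[[-1.0, 0.0, 0.001], [-0.001, -0.001, -1.0], [-0.0, -1.0, 0.001]]
```

```bash
python3 - <<'E'
from plan import *
plan([.6598,.007,.1425],R0,3,dec=0)
plan([.5705,.247,.1425],R0,7,p0=[.6598,.007,.1425],dec=0)
E
```

```text
[[[0,-23,0,0,0,0],[0,-23,0,-0.001,0,0],[0,-24,0,0,0.001,0]]]
end [0.6598 0.007  0.1426] max [0.0e+00 2.4e+01 0.0e+00 1.0e-03 1.0e-03 0.0e+00]
[[[13,0,-34,0,0,0],[13,0,-34,0,0,0],[13,0,-34,0,0,0],[13,0,-35,0,0,0],[12,0,-34,0,0,0],[13,0,-35,-0.001,0,0],[12,0,-34,0,0.001,0]]]
end [0.5706 0.2469 0.1423] max [1.3e+01 0.0e+00 3.5e+01 1.0e-03 1.0e-03 0.0e+00]
```

```bash
python3 -m inch '[[[0,-15,0,0,0,0],[0,-25,0,0,0,0],[0,-30,0,0,0,0]]]' && python3 -m inch '[[[9,0,-20,0,0,0],[13,0,-36,0,0,0],[13,0,-36,0,0,0],[15,0,-40,0,0,0],[15,0,-40,0,0,0],[13,0,-36,0,0,0],[11,0,-32,0,0,0],[0,0,0,0,0,0]]]'
python3 - <<'E'
from fit import *
from plan import st
import pickle
st()
cs={n:cam(n) for n in("top","side")};pickle.dump(cs,open("c2.pkl","wb"))
S=cs["side"];T=cs["top"]
p=monitor.read_state()["tool_pos"];d=[]
for dx,col in((0,(0,0,255)),(-.002,(255,0,0))):
    for h,r in((0,.02),(.063,.031),(.095,.031)):d.append((proj(S,circ([p[0]+dx,p[1],p[2]-.0725],[0,0,1],h,r)),col))
crop(S,220,190,320,330,4,"pics/s5.png",d)
crop(T,160,150,280,290,4,"pics/t5.png")
E
```

```text
t: 4.55
tool_pos: [0.6594, 0.0071, 0.1435]
orientation: [0.002, -2.22, 2.222]
force: [0.2, -0.3, -2.1]
opening: 0.0629
t: 5.55
tool_pos: [0.568, 0.2501, 0.1411]
orientation: [-0.008, 2.219, -2.221]
force: [0.7, -1.6, -2.5]
opening: 0.0631
t 5.55 p [0.568  0.2501 0.1411] F [ 0.7 -1.6 -2.5] T [ 0.03  0.02 -0.01] open 63.1 q [0.33 0.24 1.52 0.   1.38 1.9 ]
[[-1.0, -0.002, 0.005], [-0.005, -0.001, -1.0], [0.002, -1.0, 0.001]]
```

View pics/s5.png

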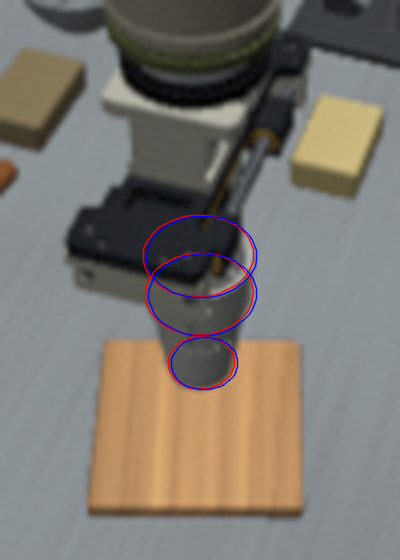

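View pics/t5.png

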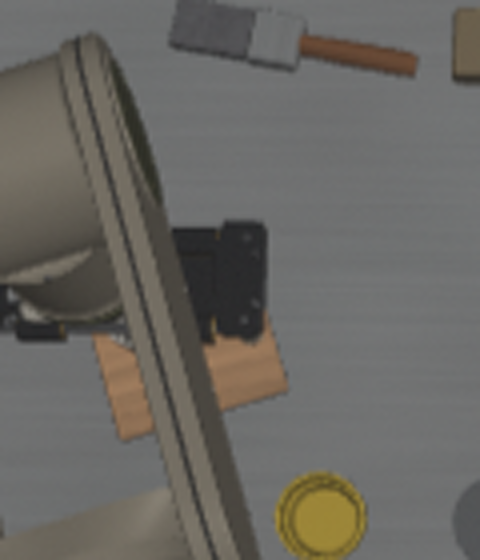

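```bash
python3 -m inch '[[[-2,10,2,0,0,0],[0,14,0,0,0,0],[0,14,0,0,0,0],[0,10,0,0,0,0],[0,0,0,0,0,0]]]'
python3 - <<'E'
from fit import *
from plan import st
st()
E
```

```text
t: 6.28
tool_pos: [0.5717, 0.2445, 0.0927]
orientation: [0.003, -2.218, 2.223]
force: [-1.2, 1.5, -1.2]
opening: 0.0627
t 6.28 p [0.5717 0.2445 0.0927] F [-1.2  1.5 -1.2] T [0.09 0.04 0.03] open 62.7 q [ 0.32  0.29  1.56 -0.    1.3   1.89]
[[-1.0, -0.002, 0.001], [-0.001, -0.002, -1.0], [0.002, -1.0, 0.002]]
```

```bash
python3 -m inch '[[[0,0,0,0,0,0],[0,0,0,0,0,0]]]'
python3 -c "
from plan import *
st()"; python3 -m inch '[[[0,0,0,0,0,0]]]'
```

```text
t: 6.52
tool_pos: [0.5732, 0.2452, 0.0952]
orientation: [0.001, 2.22, -2.221]
force: [0.5, 0.3, -0.5]
opening: 0.0626
t 6.53 p [0.5732 0.2452 0.0952] F [ 0.5  0.3 -0.5] T [0.01 0.03 0.02] open 62.6 q [ 0.32  0.29  1.56 -0.    1.3   1.89]
[[-1.0, 0.001, 0.001], [-0.001, -0.001, -1.0], [-0.001, -1.0, 0.001]]
t: 6.65
tool_pos: [0.573, 0.2451, 0.095]
orientation: [0.0, 2.22, -2.221]
force: [0.4, -0.3, -1.0]
opening: 0.0628
```

```bash
python3 -m inch '[[[2.5,3,-2.3,0,0,0],[0,4,0,0,0,0],[0,0,0,0,0,0],[0,0,0,0,0,0]]]'
python3 - <<'E'
from fit import *
from plan import st
import pickle
st()
cs={n:cam(n) for n in("side",)}
S=cs["side"]
p=monitor.read_state()["tool_pos"];d=[]
for h,r in((0,.02),(.063,.031)):d.append((proj(S,circ([p[0],p[1],.012],[0,0,1],h,r)),(0,0,255)))
for dy,col in((0.2465,(0,255,0)),):
    d.append((proj(S,np.c_[(R.from_euler("z",.31).apply(np.array([[1,1,0],[1,-1,0],[-1,-1,0],[-1,1,0]])*.065)[:,:2]+[.5705,dy]),np.full(4,.012)]),col))
crop(S,220,240,320,340,6,"pics/s6.png",d)
E
```

```text
t: 7.15
tool_pos: [0.5701, 0.2472, 0.0873]
orientation: [-0.001, 2.22, -2.222]
force: [1.1, 0.4, -2.0]
opening: 0.0628
t 7.15 p [0.5701 0.2472 0.0873] F [ 1.1  0.4 -2. ] T [0.06 0.   0.05] open 62.8 q [ 0.33  0.29  1.57 -0.    1.29  1.9 ]
[[-1.0, -0.0, 0.001], [-0.001, -0.001, -1.0], [0.0, -1.0, 0.001]]
```

View pics/s6.png

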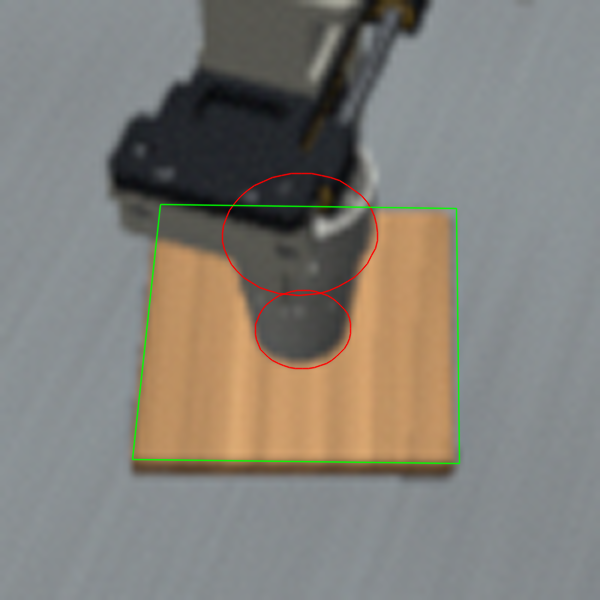

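```bash
python3 -m inch '[[[0,1,0,0,0,0],[0,1,0,0,0,0],[0,0,0,0,0,0]]]'; python3 -m inch '[[[0,1,0,0,0,0],[0,0,0,0,0,0]]]'
```

```text
t: 7.58
tool_pos: [0.57, 0.2472, 0.0852]
orientation: [-0.001, 2.22, -2.222]
force: [-0.2, 0.1, -1.7]
opening: 0.0625
t: 7.82
tool_pos: [0.5704, 0.2473, 0.0846]
orientation: [-0.0, 2.22, -2.222]
force: [0.8, -0.2, 0.3]
opening: 0.0627
```

```bash
python3 -m inch '[[[0,1,0,0,0,0],[0,0,0,0,0,0]]]'
```

```text
t: 8.07
tool_pos: [0.5707, 0.2473, 0.0846]
orientation: [0.001, 2.22, -2.221]
force: [-1.9, -0.4, 7.3]
opening: 0.0628
```

```bash
python3 -m inch '[[[0,-1,0,0,0,0],[0,0,0,0,0,0],[0,0,0,0,0,0],[0,0,0,0,0,0]]]' 90 && python3 -m inch '[[[0,-15,0,0,0,0],[0,-25,0,0,0,0],[0,-30,0,0,0,0],[0,-30,0,0,0,0],[0,-30,0,0,0,0]]]'
python3 - <<'E'
from fit import *
from plan import st
st()
S=cam("side");d=[]
for h,r in((0,.02),(.063,.031),(.095,.031)):d.append((proj(S,circ([.5704,.2473,.012],[0,0,1],h,r)),(0,0,255)))
crop(S,220,230,320,330,6,"pics/s7.png",d)
E
```

```text
t: 8.57
tool_pos: [0.57, 0.2472, 0.0841]
orientation: [-0.001, 2.22, -2.222]
force: [0.8, 0.5, 0.8]
opening: 0.0898
t: 9.2
tool_pos: [0.5703, 0.2474, 0.2167]
orientation: [0.0, 2.22, -2.221]
force: [-0.4, 0.4, -1.3]
opening: 0.09
t 9.2 p [0.5703 0.2474 0.2167] F [-0.4  0.4 -1.3] T [ 0.02  0.03 -0.04] open 90.0 q [ 0.33  0.19  1.44 -0.    1.51  1.9 ]
[[-1.0, 0.001, 0.001], [-0.001, -0.001, -1.0], [-0.001, -1.0, 0.001]]
```

View pics/s7.png

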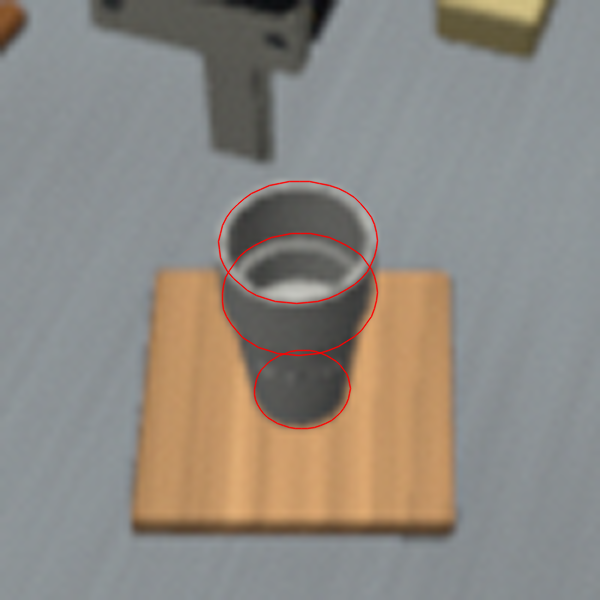

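```bash
cat > ov.py <<'E'
from fit import *
import pickle
def ov(xr,tilt=.489,name="r",cs=None,col=(0,255,0)):
    cs=cs or pickle.load(open("c0.pkl","rb"));M=R.from_euler("z",xr[2]);out=[]
    for n,(u0,v0,u1,v1),s in(("top",(328,205,418,265),8),("side",(285,130,355,215),7)):
        c=cs[n];d=[(proj(c,rect(*xr,.065,.115,.010)),(0,0,255))]
        for sg in(1,-1):
            o=M.apply([.03,sg*.06,.046])+[xr[0],xr[1],0];ax=M.apply([-np.sin(tilt),0,np.cos(tilt)])
            for h,r in((0,.02),(.063,.031),(.095,.031),(.095,.028)):d.append((proj(c,circ(o,ax,h,r)),col))
        crop(c,u0,v0,u1,v1,s,f"pics/{name}_{n}.png",d)
E
python3 - <<'E'
from ov import *
ov([.5687,-.2485,-.047])
E
```

```text
(no output)
```

View pics/r_top.png

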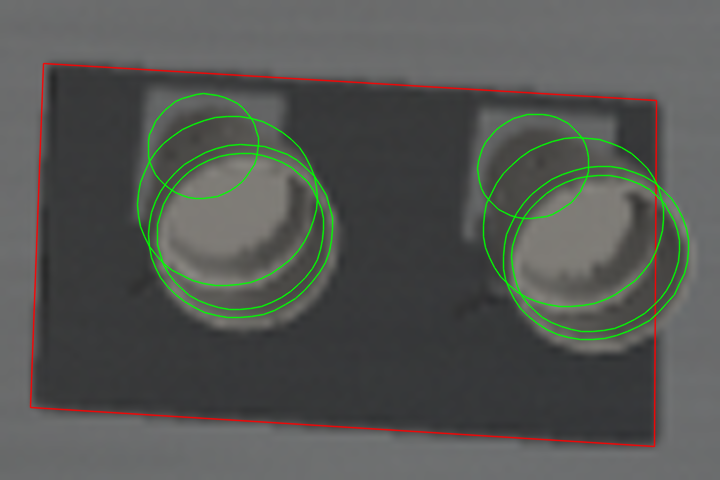

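View pics/r_side.png

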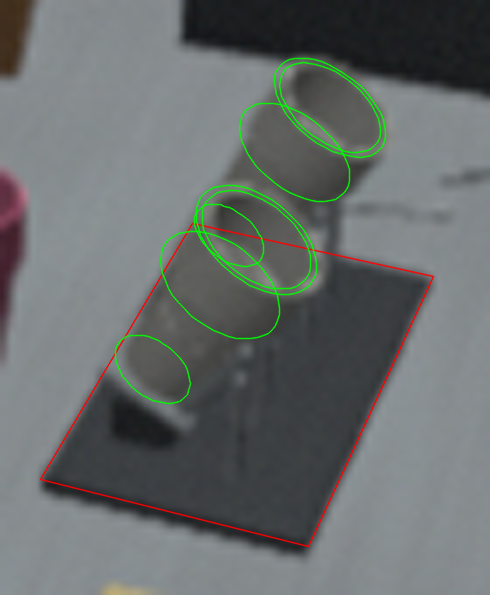

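```bash
cat >> plan.py <<'E'
XR=[.5687,-.249,-.047]
def lean(sg,tilt=.50,dx=-.0015):
    M=R.from_euler("z",XR[2]);o=M.apply([.03+dx,sg*.06,.046])+[XR[0],XR[1],0]
    a=M.apply([-np.sin(tilt),0,np.cos(tilt)]);y=-a;z=M.apply([0,-1,0]);x=np.cross(y,z)
    return o,a,np.c_[x,y,z]
E
python3 - <<'E'
from plan import *
o,a,Q=lean(1);print(o,a)
p=o+a*(.0715+.10);print(p, o+a*.0715)
plan([.55,.05,.25],R0,5,dec=0)
plan(p,Q,7,p0=[.55,.05,.25],Rs=R0,dec=0)
E
```

```text
[ 0.59998749 -0.19040526  0.046     ] [-0.47889611  0.02252471  0.87758256]
[ 0.51785681 -0.18654228  0.19650541] [ 0.56574642 -0.18879475  0.10874715]
[[[4,-6,40,0,0,-0.001],[5,-6,40,0,0,-0.002],[4,-5,39,0.001,0,-0.001],[5,-6,40,0,0,-0.002],[4,-5,39,0.001,0.001,-0.001]]]
end [0.5502 0.0501 0.2497] max [5.e+00 6.e+00 4.e+01 1.e-03 1.e-03 2.e-03]
[[[5,8,34,0.002,0.007,0.071],[5,7,34,0.002,0.007,0.071],[5,7,34,0.002,0.006,0.072],[5,7,34,0.001,0.007,0.071],[6,6,34,0.002,0.006,0.072],[6,6,33,0.001,0.007,0.071],[6,6,34,0.002,0.006,0.072]]]
end [ 0.5177 -0.1865  0.1966] max [6.0e+00 8.0e+00 3.4e+01 2.0e-03 7.0e-03 7.2e-02]
```

```bash
python3 -m inch '[[[4,-6,25,0,0,0],[5,-7,40,0,0,0],[4,-6,45,0,0,0],[5,-7,45,0,0,0],[4,-7,43,0,0,0]]]' 86 && python3 -m inch '[[[5,8,34,0.002,0.007,0.071],[5,7,34,0.002,0.007,0.071],[5,7,34,0.002,0.006,0.072],[5,7,34,0.001,0.007,0.071],[6,6,34,0.002,0.006,0.072],[6,6,33,0.001,0.007,0.071],[6,6,34,0.002,0.006,0.072],[0,0,0,0,0,0]]]'  && python3 -m inch '[[[0,0,0,0,0,0],[0,0,0,0,0,0]]]'
python3 - <<'E'
from plan import *
import pickle
st()
cs={n:cam(n) for n in("top","side")};pickle.dump(cs,open("c3.pkl","wb"))
S=cs["side"];crop(S,270,90,370,220,5,"pics/s8.png")
crop(cs["top"],300,170,430,290,5,"pics/t8.png")
o,a,Q=lean(1);plan(o+a*.0715,Q,6)
E
```

```text
t: 9.88
tool_pos: [0.5481, 0.048, 0.2488]
orientation: [0.001, 2.219, -2.221]
force: [0.8, -0.0, -0.5]
opening: 0.0862
t: 10.88
tool_pos: [0.5146, -0.1892, 0.1937]
orientation: [0.549, 1.945, -1.973]
force: [0.9, -0.1, 0.3]
opening: 0.0861
t: 11.12
tool_pos: [0.517, -0.1865, 0.1954]
orientation: [0.543, 1.943, -1.97]
force: [-0.2, 0.6, -0.5]
opening: 0.0861
t 11.12 p [ 0.517  -0.1865  0.1954] F [-0.2  0.6 -0.5] T [ 0.04  0.22 -0.02] open 86.1 q [-0.62 -0.45  2.15  0.31  1.03  0.9 ]
[[-0.876, 0.48, -0.045], [0.038, -0.023, -0.999], [-0.48, -0.877, 0.002]]
[[[-0.3,16.5,0,0,0.001,0],[-0.2,16.5,0,0,0,0],[-0.3,16.5,0,0,0.001,0],[-0.2,16.5,0,0,0,0],[-0.3,16.6,0.1,0,0.001,0],[-0.2,16.5,0,0,0,-0.001]]]
end [ 0.5657 -0.1888  0.1088] max [3.00e-01 1.66e+01 1.00e-01 0.00e+00 1.00e-03 1.00e-03]
```

View pics/s8.png

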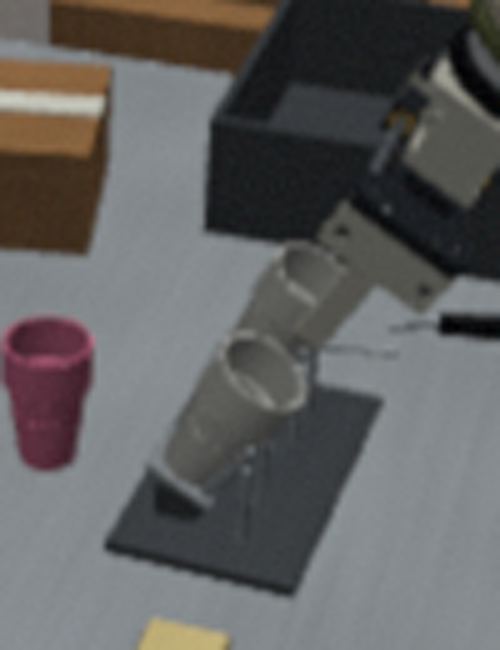

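View pics/t8.png

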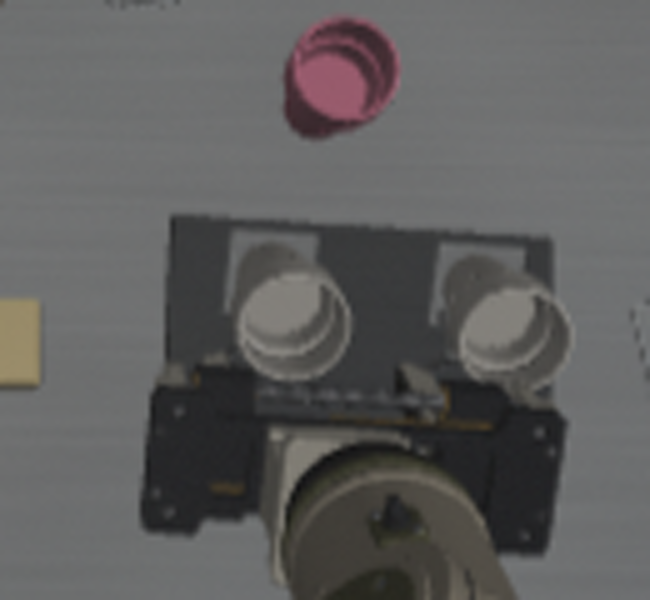

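```bash
python3 - <<'E'
from fit import *
from plan import *
import pickle
cs=pickle.load(open("c3.pkl","rb"))
for n,(u0,v0,u1,v1) in(("top",(325,200,420,260)),("side",(295,130,345,200))):
    d=[]
    for sg in(1,-1):
        o,a,Q=lean(sg)
        for h,r in((0,.02),(.063,.031),(.095,.031)):d.append((proj(cs[n],circ(o,a,h,r)),(0,255,0)))
    p=monitor.read_state()["tool_pos"];o,a,Q=lean(1)
    for sx in(1,-1):
        w=p+Q@[0,.008,sx*.043];f=[w+Q@[.0075,0,0],w-Q@[.0075,0,0],w+Q@[-.0075,-.05,0],w+Q@[.0075,-.05,0]]
        d.append((proj(cs[n],f),(0,0,255)))
    crop(cs[n],u0,v0,u1,v1,8,f"pics/r3_{n}.png",d)
E
```

```text
(no output)
```

View pics/r3_top.png

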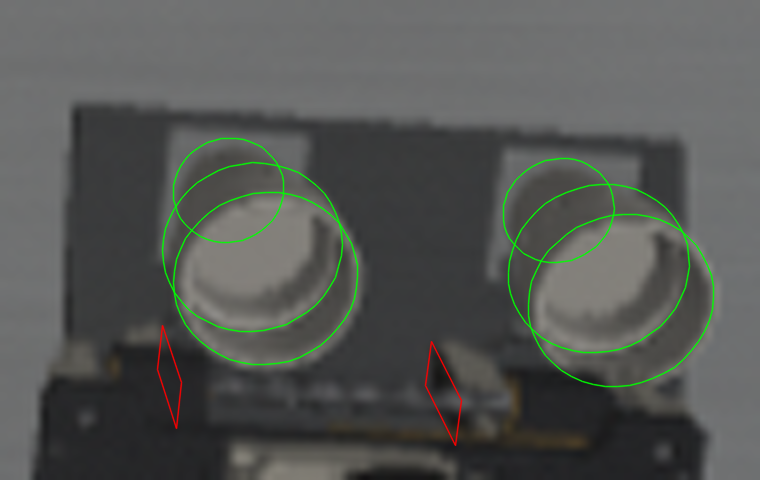

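View pics/r3_side.png

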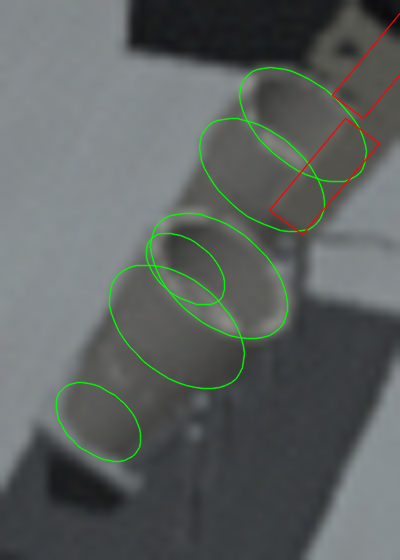

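```bash
python3 -m inch '[[[-0.5,17,0,0,0,0],[-0.5,20,0,0,0,0],[-0.5,20,0,0,0,0],[0,18,0,0,0,0],[0,14,0,0,0,0],[0,10,0,0,0,0],[0,0,0,0,0,0],[0,0,0,0,0,0]]]'
python3 - <<'E'
from plan import *
st()
o,a,Q=lean(1);p=monitor.read_state()["tool_pos"];print((Q.T@(o+a*.0715-p)*1000).round(1))
E
```

```text
t: 12.22
tool_pos: [0.5652, -0.1898, 0.1088]
orientation: [0.545, 1.944, -1.971]
force: [0.1, 0.9, -0.2]
opening: 0.0863
t 12.22 p [ 0.5652 -0.1898  0.1088] F [ 0.1  0.9 -0.2] T [0.06 0.27 0.05] open 86.3 q [-0.56 -0.2   2.12  0.33  0.8   0.88]
[[-0.876, 0.479, -0.046], [0.04, -0.024, -0.999], [-0.48, -0.877, 0.002]]
[-0.5  0.3 -1. ]
```

```bash
python3 -m inch '[[[0,0,-0.5,0,0,0],[0,0,0,0,0,0],[0,0,0,0,0,0],[0,0,0,0,0,0],[0,0,0,0,0,0]]]' 50 20
python3 - <<'E'
from plan import *
st()
cs={n:cam(n) for n in("top","side")}
crop(cs["side"],270,100,350,200,6,"pics/s9.png")
E
```

```text
t: 12.85
tool_pos: [0.5651, -0.1893, 0.1086]
orientation: [0.545, 1.944, -1.971]
force: [-2.9, -0.5, 3.1]
opening: 0.063
t 12.85 p [ 0.5651 -0.1893  0.1086] F [-2.9 -0.5  3.1] T [0.03 0.31 0.02] open 63.0 q [-0.56 -0.2   2.12  0.33  0.8   0.88]
[[-0.876, 0.479, -0.046], [0.04, -0.024, -0.999], [-0.48, -0.877, 0.002]]
```

View pics/s9.png

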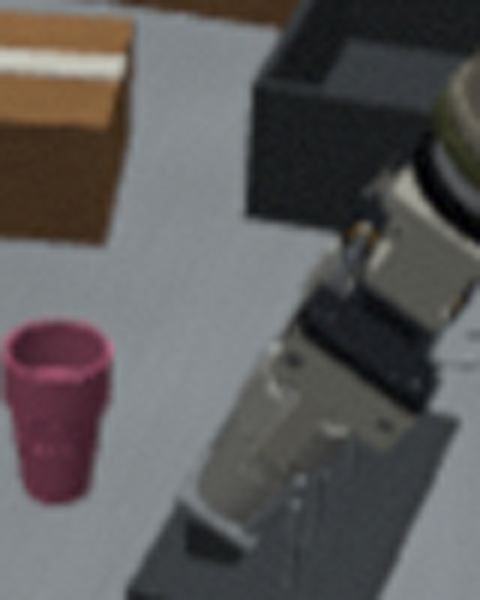

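```bash
python3 -m inch '[[[0,-8,0,0,0,0],[0,-15,0,0,0,0],[0,-20,0,0,0,0],[0,-25,0,0,0,0],[0,-25,0,0,0,0],[0,-25,0,0,0,0],[0,-5,0,0,0,0],[0,0,0,0,0,0]]]'
python3 - <<'E'
from plan import *
st()
p,Q=plan([.55,.05,.25],R0,8,dec=0)
plan([.5704,.2473,.225],R0,6,p0=[.55,.05,.25],Rs=R0,dec=0)
E
```

```text
t: 13.95
tool_pos: [0.506, -0.1863, 0.2159]
orientation: [0.545, 1.944, -1.971]
force: [0.5, 0.4, -1.5]
opening: 0.0629
t 13.95 p [ 0.506  -0.1863  0.2159] F [ 0.5  0.4 -1.5] T [ 0.03  0.4  -0.06] open 62.9 q [-0.63 -0.5   2.14  0.3   1.09  0.9 ]
[[-0.877, 0.479, -0.046], [0.04, -0.024, -0.999], [-0.48, -0.877, 0.002]]
[[[-6,-2,-30,-0.002,-0.006,-0.063],[-6,-2,-30,-0.002,-0.006,-0.062],[-6,-2,-30,-0.002,-0.005,-0.063],[-6,-3,-30,-0.001,-0.006,-0.062],[-6,-3,-29,-0.002,-0.005,-0.063],[-5,-3,-29,-0.001,-0.006,-0.062],[-5,-4,-30,-0.002,-0.005,-0.063],[-6,-4,-29,-0.001,-0.006,-0.062]]]
end [0.5502 0.0498 0.2503] max [6.0e+00 4.0e+00 3.0e+01 2.0e-03 6.0e-03 6.3e-02]
[[[-3,4,-33,0,0,0],[-3,4,-33,0,0,0],[-4,4,-33,0,0,0],[-3,4,-33,0,0,0],[-4,4,-33,0,0,0],[-3,5,-32,0,0,0]]]
end [0.57  0.247 0.225] max [ 4.  5. 33.  0.  0.  0.]
```

```bash
python3 -m inch '[[[-6,-2,-30,-0.002,-0.006,-0.063],[-6,-2,-30,-0.002,-0.006,-0.062],[-6,-2,-30,-0.002,-0.005,-0.063],[-6,-3,-30,-0.001,-0.006,-0.062],[-6,-3,-29,-0.002,-0.005,-0.063],[-5,-3,-29,-0.001,-0.006,-0.062],[-5,-4,-30,-0.002,-0.005,-0.063],[-6,-4,-29,-0.001,-0.006,-0.062]]]' && python3 -m inch '[[[-3,4,-33,0,0,0],[-3,4,-33,0,0,0],[-4,4,-33,0,0,0],[-3,4,-33,0,0,0],[-4,4,-33,0,0,0],[-3,5,-32,0,0,0],[0,0,0,0,0,0],[0,0,0,0,0,0]]]'
python3 - <<'E'
from plan import *
st()
plan([.5704,.2473,.225],R0,1)
cs={n:cam(n) for n in("side",)};S=cs["side"]
p=monitor.read_state()["tool_pos"];d=[]
for h,r in((0,.02),(.063,.031)):
    d.append((proj(S,circ([p[0],p[1],p[2]-.0715],[0,0,1],h,r)),(0,0,255)));d.append((proj(S,circ([.5704,.2473,.012],[0,0,1],h,r)),(0,255,0)))
crop(S,220,150,320,300,4,"pics/s10.png",d)
E
```

```text
t: 14.95
tool_pos: [0.5501, 0.0512, 0.2488]
orientation: [0.006, -2.22, 2.22]
force: [0.6, -0.8, -1.8]
opening: 0.0628
t: 15.95
tool_pos: [0.5698, 0.2466, 0.224]
orientation: [0.003, -2.22, 2.222]
force: [0.1, -0.4, -1.6]
opening: 0.0627
t 15.95 p [0.5698 0.2466 0.224 ] F [ 0.1 -0.4 -1.6] T [ 0.08  0.01 -0.02] open 62.7 q [ 0.33  0.19  1.43 -0.    1.53  1.9 ]
[[-1.0, -0.002, 0.001], [-0.001, -0.001, -1.0], [0.002, -1.0, 0.001]]
[[[-0.6,-1,-0.7,-0.001,0.001,0.002]]]
end [0.5704 0.2473 0.225 ] max [0.6   1.    0.7   0.001 0.001 0.002]
```

View pics/s10.png

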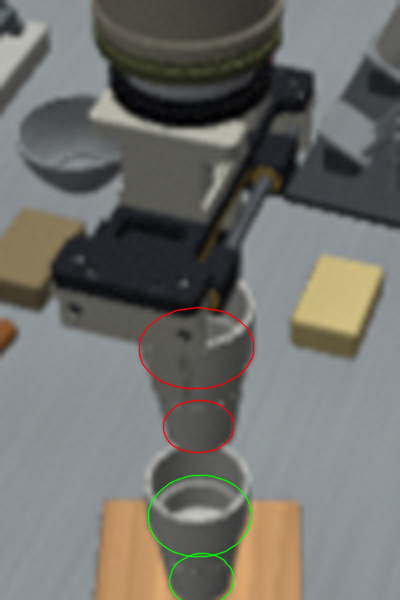

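```bash
python3 -m inch '[[[-1.5,12,-0.7,0,0,0],[0,14,0,0,0,0],[0,14,0,0,0,0],[0,10,0,0,0,0],[0,8,0,0,0,0],[0,8,0,0,0,0],[0,6,0,0,0,0],[0,0,0,0,0,0]]]'
python3 - <<'E'
from plan import *
st()
S=cam("side");crop(S,220,150,320,300,4,"pics/s11.png")
E
```

```text
t: 17.0
tool_pos: [0.5714, 0.2474, 0.1529]
orientation: [0.001, -2.221, 2.222]
force: [-0.1, -0.1, -1.1]
opening: 0.0629
t 17.0 p [0.5714 0.2474 0.1529] F [-0.1 -0.1 -1.1] T [-0.    0.06 -0.03] open 62.9 q [ 0.33  0.24  1.51 -0.    1.4   1.9 ]
[[-1.0, -0.001, 0.0], [-0.0, -0.0, -1.0], [0.001, -1.0, 0.0]]
```

View pics/s11.png

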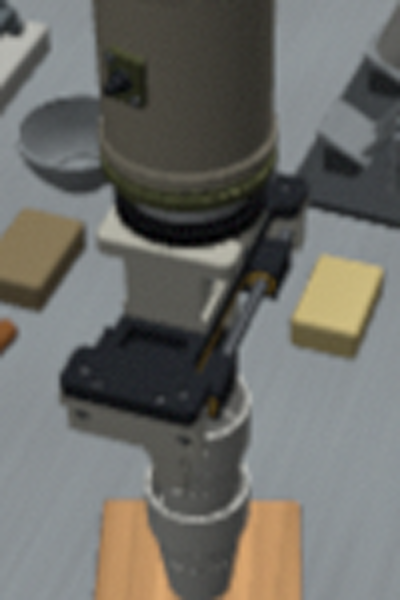

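```bash
python3 -m inch '[[[0,5,0,0,0,0],[0,5,0,0,0,0],[0,4,0,0,0,0],[0,0,0,0,0,0]]]' && python3 -m inch '[[[0,4,0,0,0,0],[0,3,0,0,0,0],[0,2,0,0,0,0],[0,0,0,0,0,0]]]'
```

```text
t: 17.55
tool_pos: [0.5713, 0.2474, 0.1388]
orientation: [0.001, -2.221, 2.222]
force: [-0.5, 0.5, -0.6]
opening: 0.0625
t: 18.05
tool_pos: [0.5715, 0.2474, 0.1302]
orientation: [-0.001, 2.221, -2.222]
force: [-0.3, 0.1, -1.7]
opening: 0.0628
```

```bash
python3 -m inch '[[[0,1.5,0,0,0,0],[0,1,0,0,0,0],[0,0,0,0,0,0]]]' && python3 -m inch '[[[0,1,0,0,0,0],[0,0,0,0,0,0]]]' && python3 -m inch '[[[0,1,0,0,0,0],[0,0,0,0,0,0]]]'
```

```text
t: 18.42
tool_pos: [0.5716, 0.2474, 0.1279]
orientation: [-0.001, 2.221, -2.222]
force: [-0.2, 0.7, -1.6]
opening: 0.0628
t: 18.68
tool_pos: [0.5716, 0.2474, 0.1269]
orientation: [-0.001, 2.221, -2.222]
force: [0.4, 0.2, -1.1]
opening: 0.0626
t: 18.92
tool_pos: [0.5716, 0.2475, 0.1259]
orientation: [-0.001, 2.221, -2.222]
force: [-0.6, 0.0, -0.8]
opening: 0.0627
```

```bash
python3 -m inch '[[[0,1,0,0,0,0],[0,0,0,0,0,0]]]' && python3 -m inch '[[[0,1,0,0,0,0],[0,0,0,0,0,0]]]'
```

```text
t: 19.18
tool_pos: [0.5719, 0.2475, 0.1253]
orientation: [0.0, 2.221, -2.221]
force: [-0.7, -0.4, 0.6]
opening: 0.0622
t: 19.42
tool_pos: [0.5724, 0.2477, 0.1253]
orientation: [0.002, 2.221, -2.22]
force: [-1.3, -0.8, 6.2]
opening: 0.0628
```

```bash
python3 -m inch '[[[0,-1,0,0,0,0],[0,0,0,0,0,0],[0,0,0,0,0,0],[0,0,0,0,0,0]]]' 88 && python3 -m inch '[[[0,-12,0,0,0,0],[0,-25,0,0,0,0],[0,-30,0,0,0,0],[0,-30,0,0,0,0],[0,-20,0,0,0,0]]]'
python3 - <<'E'
from plan import *
st()
S=cam("side");d=[]
for b,col in((.012,(0,0,255)),(.054,(0,255,0))):
  for h,r in((.063,.031),(.095,.031)):d.append((proj(S,circ([.5704,.2473,b],[0,0,1],h,r)),col))
crop(S,220,200,320,330,5,"pics/s12.png",d)
o,a,Q=lean(-1);print(o+a*.0715,Q.tolist())
plan([.55,.05,.25],R0,5,dec=0)
plan(o+a*.1715,Q,9,p0=[.55,.05,.25],Rs=R0,dec=0)
E
```

```text
t: 19.92
tool_pos: [0.5715, 0.2474, 0.1248]
orientation: [-0.001, 2.221, -2.222]
force: [-0.2, -0.3, 0.6]
opening: 0.0877
t: 20.55
tool_pos: [0.5723, 0.2477, 0.2448]
orientation: [0.003, 2.221, -2.219]
force: [-0.5, 0.6, 0.8]
opening: 0.0879
t 20.55 p [0.5723 0.2477 0.2448] F [-0.5  0.6  0.8] T [-0.01 -0.04 -0.01] open 87.9 q [ 0.33  0.18  1.4  -0.    1.56  1.9 ]
[[-1.0, 0.003, 0.0], [-0.0, 0.001, -1.0], [-0.003, -1.0, -0.001]]
[ 0.56010849 -0.30866223  0.10874715] [[-0.8766134503677504, 0.478896110566458, -0.04698269807777455], [0.04123119654361529, -0.022524705331015714, -0.9988957033050713], [-0.4794255386042031, -0.877582561890373, 0.0]]
[[[5,-1,40,0,0,-0.001],[5,-1,39,0,0,-0.001],[4,0,40,0.001,0,-0.001],[5,0,39,0,0,-0.001],[4,-1,40,0.001,0,-0.002]]]
end [0.5503 0.05   0.2501] max [5.e+00 1.e+00 4.e+01 1.e-03 0.e+00 2.e-03]
[[[4,6,40,0.001,0.005,0.056],[4,6,40,0.001,0.005,0.055],[5,5,40,0.001,0.005,0.056],[5,5,39,0.001,0.005,0.055],[5,5,40,0.002,0.005,0.056],[5,5,39,0.001,0.005,0.055],[4,5,40,0.002,0.005,0.056],[5,5,39,0.001,0.005,0.055]]]
[[[5,4,40,0.002,0.006,0.056]]]
end [ 0.5117 -0.3064  0.1965] max [5.0e+00 6.0e+00 4.0e+01 2.0e-03 6.0e-03 5.6e-02]
```

View pics/s12.png

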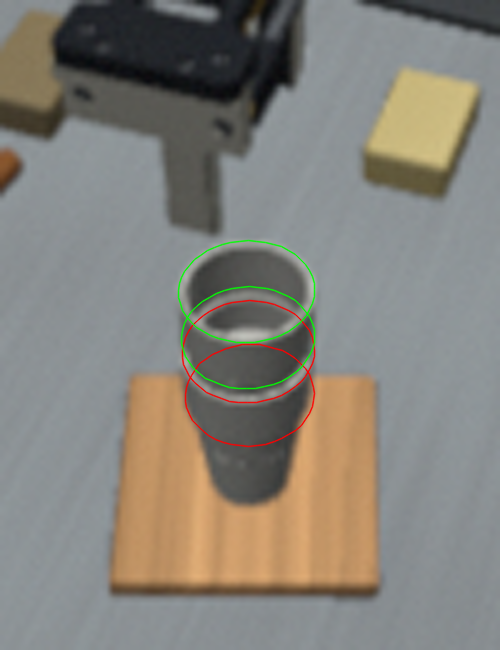

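```bash
python3 -m inch '[[[5,-1,30,0,0,0],[5,-1,40,0,0,0],[4,0,42,0,0,0],[5,0,43,0,0,0],[4,-1,43,0,0,0]]]' 86 && python3 -m inch '[[[4,6,40,0.001,0.005,0.056],[4,6,40,0.001,0.005,0.055],[5,5,40,0.001,0.005,0.056],[5,5,39,0.001,0.005,0.055],[5,5,40,0.002,0.005,0.056],[5,5,39,0.001,0.005,0.055],[4,5,40,0.002,0.005,0.056],[5,5,39,0.001,0.005,0.055]]]' && python3 -m inch '[[[5,4,40,0.002,0.006,0.056],[0,0,0,0,0,0],[0,0,0,0,0,0]]]'
python3 - <<'E'
from plan import *
st()
cs={n:cam(n) for n in("top","side")}
for n,(u0,v0,u1,v1) in(("top",(325,200,420,260)),("side",(295,120,345,190))):
    d=[]
    o,a,Q=lean(-1)
    for h,r in((0,.02),(.063,.031),(.095,.031)):d.append((proj(cs[n],circ(o,a,h,r)),(0,255,0)))
    crop(cs[n],u0,v0,u1,v1,8,f"pics/r4_{n}.png",d)
p=monitor.read_state()["tool_pos"];print((Q.T@(o+a*.0715-p)*1000).round(1))
E
```

```text
t: 21.22
tool_pos: [0.5481, 0.0482, 0.2443]
orientation: [0.002, -2.221, 2.222]
force: [1.2, 0.3, -0.0]
opening: 0.086
t: 22.22
tool_pos: [0.5145, -0.2683, 0.1969]
orientation: [0.492, 1.979, -2.0]
force: [-0.5, 0.2, -0.7]
opening: 0.0857
t: 22.6
tool_pos: [0.5103, -0.3065, 0.1913]
orientation: [0.546, 1.948, -1.97]
force: [0.6, -0.4, -0.3]
opening: 0.0859
t 22.6 p [ 0.5103 -0.3065  0.1913] F [ 0.6 -0.4 -0.3] T [0.03 0.23 0.02] open 85.9 q [-0.84 -0.24  1.99  0.4   1.06  0.63]
[[-0.877, 0.478, -0.047], [0.042, -0.022, -0.999], [-0.479, -0.878, -0.001]]
[-3.2 96.5  0.4]
```

View pics/r4_top.png

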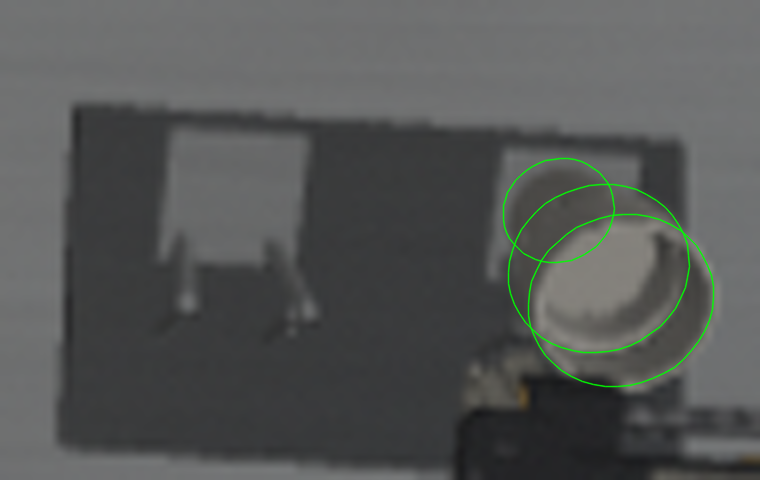

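View pics/r4_side.png

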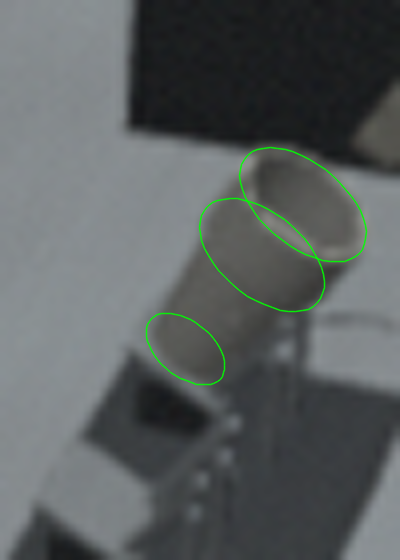

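```bash
python3 -m inch '[[[-3.2,10,0.4,0,0,0],[0,18,0,0,0,0],[0,20,0,0,0,0],[0,20,0,0,0,0],[0,16,0,0,0,0],[0,12,0,0,0,0],[0,0,0,0,0,0],[0,0,0,0,0,0]]]'
python3 - <<'E'
from plan import *
st()
o,a,Q=lean(-1);p=monitor.read_state()["tool_pos"];print((Q.T@(o+a*.0715-p)*1000).round(1))
E
```

```text
t: 23.7
tool_pos: [0.5595, -0.3099, 0.1094]
orientation: [0.546, 1.945, -1.97]
force: [0.6, 1.2, 0.7]
opening: 0.0862
t 23.7 p [ 0.5595 -0.3099  0.1094] F [0.6 1.2 0.7] T [-0.01  0.24 -0.  ] open 86.2 q [-0.77 -0.03  1.96  0.43  0.87  0.62]
[[-0.876, 0.479, -0.047], [0.041, -0.023, -0.999], [-0.48, -0.877, 0.001]]
[-0.1  0.9 -1.2]
```

```bash
python3 -m inch '[[[0,0.8,-0.8,0,0,0],[0,0,0,0,0,0],[0,0,0,0,0,0],[0,0,0,0,0,0],[0,0,0,0,0,0]]]' 50 20 && python3 -m inch '[[[0,-8,0,0,0,0],[0,-15,0,0,0,0],[0,-20,0,0,0,0],[0,-25,0,0,0,0],[0,-25,0,0,0,0],[0,-25,0,0,0,0],[0,-5,0,0,0,0],[0,0,0,0,0,0]]]'
python3 - <<'E'
from plan import *
st()
p,Q=plan([.55,.05,.275],R0,9,dec=0)
plan([.5715,.2475,.27],R0,6,p0=[.55,.05,.275],Rs=R0,dec=0)
S=cam("side");crop(S,270,60,370,200,5,"pics/s13.png")
E
```

```text
t: 24.32
tool_pos: [0.5599, -0.3091, 0.1086]
orientation: [0.546, 1.946, -1.97]
force: [-2.5, 1.0, 3.9]
opening: 0.0628
t: 25.32
tool_pos: [0.5008, -0.3063, 0.2165]
orientation: [0.547, 1.945, -1.97]
force: [-0.3, -0.3, -1.3]
opening: 0.0626
t 25.32 p [ 0.5008 -0.3063  0.2165] F [-0.3 -0.3 -1.3] T [0.04 0.34 0.02] open 62.6 q [-0.86 -0.29  1.99  0.4   1.12  0.64]
[[-0.876, 0.479, -0.047], [0.041, -0.023, -0.999], [-0.48, -0.877, 0.001]]
[[[-6,-4,-40,-0.001,-0.005,-0.056],[-6,-4,-40,-0.001,-0.005,-0.056],[-6,-5,-40,-0.002,-0.005,-0.056],[-6,-5,-40,-0.001,-0.005,-0.055],[-6,-5,-39,-0.001,-0.005,-0.056],[-6,-6,-40,-0.002,-0.005,-0.055],[-6,-6,-39,-0.001,-0.005,-0.056],[-6,-6,-40,-0.002,-0.006,-0.055]]]
[[[-6,-6,-39,-0.001,-0.005,-0.056]]]
end [0.5499 0.0498 0.2752] max [6.0e+00 6.0e+00 4.0e+01 2.0e-03 6.0e-03 5.6e-02]
[[[-4,1,-33,0,0,0],[-3,1,-33,0,0,0],[-4,1,-33,0,0,0],[-3,1,-33,0,0,0],[-4,1,-33,0,0,0],[-3,0,-32,0,0,0]]]
end [0.571 0.247 0.27 ] max [ 4.  1. 33.  0.  0.  0.]
```

View pics/s13.png

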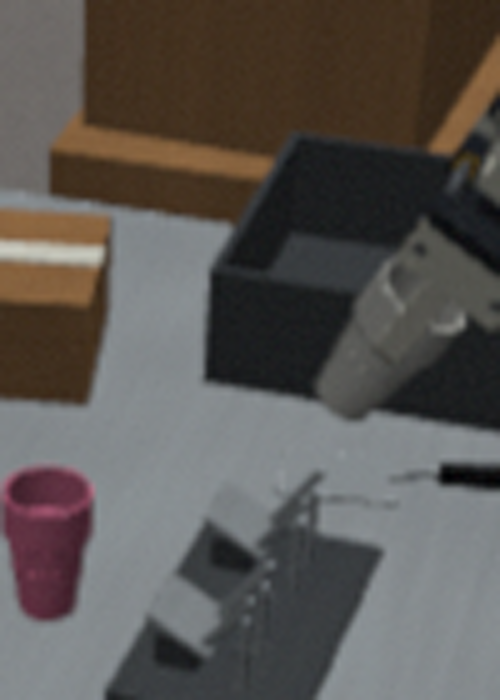

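```bash
python3 -m inch '[[[-6,-4,-40,-0.001,-0.005,-0.056],[-6,-4,-40,-0.001,-0.005,-0.056],[-6,-5,-40,-0.002,-0.005,-0.056],[-6,-5,-40,-0.001,-0.005,-0.055],[-6,-5,-39,-0.001,-0.005,-0.056],[-6,-6,-40,-0.002,-0.005,-0.055],[-6,-6,-39,-0.001,-0.005,-0.056],[-6,-6,-40,-0.002,-0.006,-0.055]]]' && python3 -m inch '[[[-6,-6,-39,-0.001,-0.005,-0.056],[-4,1,-36,0,0,0],[-3,1,-36,0,0,0],[-4,1,-36,0,0,0],[-3,1,-34,0,0,0],[-4,1,-30,0,0,0],[-3,0,-25,0,0,0],[0,0,0,0,0,0]]]' && python3 -m inch '[[[0,0,0,0,0,0],[0,0,0,0,0,0]]]'
python3 - <<'E'
from plan import *
st()
plan([.5715,.2475,.27],R0,1)
S=cam("side")
p=monitor.read_state()["tool_pos"];d=[]
for h,r in((0,.02),(.063,.031)):
    d.append((proj(S,circ([p[0],p[1],p[2]-.0715],[0,0,1],h,r)),(0,0,255)))
d.append((proj(S,circ([.5704,.2473,.054],[0,0,1],.095,.031)),(0,255,0)))
crop(S,220,120,320,270,4,"pics/s14.png",d)
E
```

```text
t: 26.38
tool_pos: [0.5439, 0.0127, 0.2676]
orientation: [0.061, 2.196, -2.198]
force: [0.5, -0.2, -1.2]
opening: 0.0628
t: 27.38
tool_pos: [0.5704, 0.2486, 0.2688]
orientation: [0.006, -2.221, 2.221]
force: [1.0, -0.0, -1.0]
opening: 0.0624
t: 27.62
tool_pos: [0.571, 0.2461, 0.2702]
orientation: [0.0, -2.221, 2.22]
force: [0.4, -0.1, -1.2]
opening: 0.0627
t 27.62 p [0.571  0.2461 0.2702] F [ 0.4 -0.1 -1.2] T [ 0.08  0.02 -0.01] open 62.7 q [0.32 0.18 1.36 0.   1.61 1.9 ]
[[-1.0, -0.001, -0.001], [0.001, 0.0, -1.0], [0.001, -1.0, -0.0]]
[[[-0.5,0.2,-1.4,0,-0.001,0.001]]]
end [0.5715 0.2475 0.27  ] max [5.0e-01 2.0e-01 1.4e+00 0.0e+00 1.0e-03 1.0e-03]
```

View pics/s14.png

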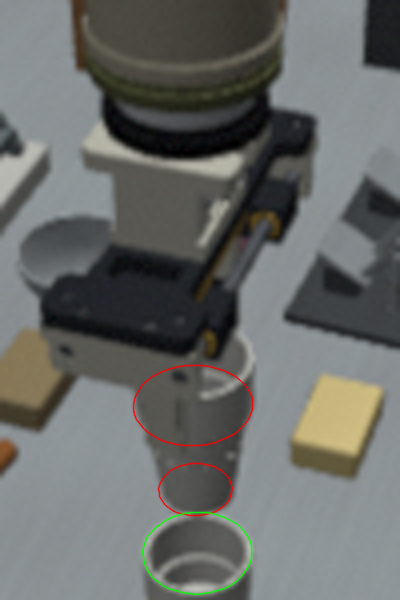

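```bash
python3 -m inch '[[[-0.9,10,-1.3,0,0,0],[0,14,0,0,0,0],[0,14,0,0,0,0],[0,12,0,0,0,0],[0,8,0,0,0,0],[0,8,0,0,0,0],[0,6,0,0,0,0],[0,0,0,0,0,0]]]' && python3 -m inch '[[[0,6,0,0,0,0],[0,6,0,0,0,0],[0,4,0,0,0,0],[0,0,0,0,0,0]]]'
```

```text
t: 28.68
tool_pos: [0.5714, 0.2482, 0.1976]
orientation: [0.002, -2.221, 2.221]
force: [0.2, -0.5, -1.1]
opening: 0.0625
t: 29.18
tool_pos: [0.5713, 0.2481, 0.1815]
orientation: [0.002, -2.221, 2.221]
force: [-0.1, 0.6, 0.1]
opening: 0.0631
```

```bash
python3 -m inch '[[[0,5,0,0,0,0],[0,3,0,0,0,0],[0,2,0,0,0,0],[0,0,0,0,0,0],[0,0,0,0,0,0]]]' && python3 -m inch '[[[0,1.5,0,0,0,0],[0,1,0,0,0,0],[0,0,0,0,0,0]]]' && python3 -m inch '[[[0,1,0,0,0,0],[0,0,0,0,0,0]]]'
```

```text
t: 29.8
tool_pos: [0.5717, 0.2483, 0.1723]
orientation: [0.001, -2.222, 2.221]
force: [1.3, 0.6, -1.0]
opening: 0.0626
t: 30.18
tool_pos: [0.5715, 0.2482, 0.1694]
orientation: [0.002, -2.221, 2.221]
force: [-0.4, -0.5, -1.1]
opening: 0.0625
t: 30.42
tool_pos: [0.5716, 0.2483, 0.1685]
orientation: [0.001, -2.221, 2.221]
force: [0.1, 0.4, -0.5]
opening: 0.0627
```

```bash
python3 -m inch '[[[0,1,0,0,0,0],[0,0,0,0,0,0]]]' && python3 -m inch '[[[0,1,0,0,0,0],[0,0,0,0,0,0]]]'
```

```text
t: 30.68
tool_pos: [0.5716, 0.2482, 0.1675]
orientation: [0.001, -2.221, 2.221]
force: [-0.4, -0.6, 0.2]
opening: 0.063
t: 30.92
tool_pos: [0.5719, 0.2484, 0.1671]
orientation: [0.0, -2.222, 2.221]
force: [-0.6, 0.2, 1.3]
opening: 0.0625
```

```bash
python3 -m inch '[[[0,0.7,0,0,0,0],[0,0,0,0,0,0]]]'
```

```text
t: 31.18
tool_pos: [0.5722, 0.2485, 0.167]
orientation: [0.001, 2.222, -2.22]
force: [-0.2, -0.2, 5.8]
opening: 0.0627
```

```bash
python3 -m inch '[[[0,-1,0,0,0,0],[0,0,0,0,0,0],[0,0,0,0,0,0],[0,0,0,0,0,0]]]' 88 && python3 -m inch '[[[0,-12,0,0,0,0],[0,-25,0,0,0,0],[0,-25,0,0,0,0],[0,-25,0,0,0,0],[0,-15,0,0,0,0]]]'
python3 - <<'E'
from plan import *
st()
S=cam("side");d=[]
for b,col in((.012,(0,0,255)),(.054,(0,255,0)),(.096,(255,0,0))):
  for h,r in((.095,.031),):d.append((proj(S,circ([.5704,.2473,b],[0,0,1],h,r)),col))
crop(S,220,170,320,320,4,"pics/s15.png",d)
RL=np.c_[[0,-1,0],[0,0,-1],[1,0,0]].astype(float)
plan([.4343,.0085,.15],RL,12,dec=0)
E
```

```text
t: 31.68
tool_pos: [0.5715, 0.2482, 0.1667]
orientation: [0.002, -2.221, 2.221]
force: [0.7, 1.0, 0.2]
opening: 0.0881
t: 32.3
tool_pos: [0.5724, 0.2484, 0.2715]
orientation: [0.002, 2.222, -2.219]
force: [0.5, -0.2, -0.5]
opening: 0.0882
t 32.3 p [0.5724 0.2484 0.2715] F [ 0.5 -0.2 -0.5] T [ 0.01  0.06 -0.02] open 88.2 q [0.33 0.18 1.35 0.   1.61 1.9 ]
[[-1.0, 0.002, 0.0], [-0.0, 0.001, -1.0], [-0.002, -1.0, -0.001]]
[[[12,10,20,0,-0.131,0],[14,10,18,0,-0.131,0],[16,10,16,0,-0.131,0],[18,10,14,0,-0.131,0],[20,10,12,0,-0.131,0],[22,10,9,0,-0.131,0],[22,10,6,0,-0.131,-0.001],[23,10,3,-0.001,-0.131,0]]]
[[[23,11,0,0,-0.131,-0.001],[23,10,-3,-0.001,-0.131,0],[23,11,-6,0,-0.13,-0.001],[21,10,-9,-0.001,-0.131,0]]]
end [0.4345 0.0085 0.1505] max [2.30e+01 1.10e+01 2.00e+01 1.00e-03 1.31e-01 1.00e-03]
```

View pics/s15.png

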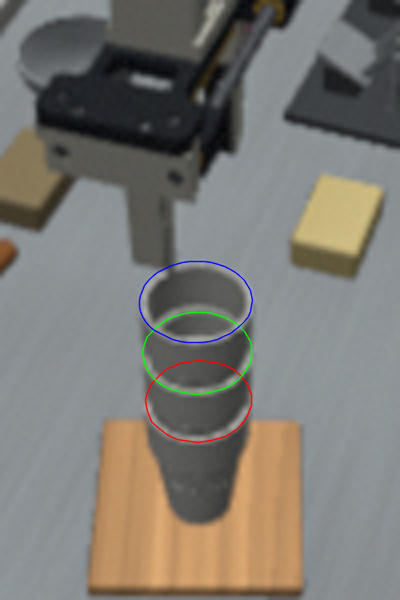

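```bash
python3 -m inch '[[[12,5,20,0,-0.131,0],[14,8,18,0,-0.131,0],[16,10,16,0,-0.131,0],[18,10,14,0,-0.131,0],[20,11,12,0,-0.131,0],[22,11,9,0,-0.131,0],[22,11,6,0,-0.131,0],[23,12,3,0,-0.131,0]]]' && python3 -m inch '[[[23,11,0,0,-0.131,0],[23,11,-3,0,-0.131,0],[23,11,-6,0,-0.13,0],[21,10,-9,0,-0.131,0],[0,0,0,0,0,0],[0,0,0,0,0,0]]]' 50
python3 - <<'E'
from plan import *
st()
cs={n:cam(n) for n in("top","side")}
d={}
for n,(u0,v0,u1,v1) in(("top",(260,255,310,305)),("side",(310,180,370,260))):
    d=[]
    for x,y,col in((.4343,.0085,(0,0,255)),(.4343,.0105,(0,255,0))):
        for h,r in((.014,.034),(.014,.012),(.047,.012)):d.append((proj(cs[n],circ([x,y,0],[0,0,1],h,r)),col))
    crop(cs[n],u0,v0,u1,v1,8,f"pics/l_{n}.png",d)
a=cv2.imread("pics/l_top.png");b=cv2.imread("pics/l_side.png");b=cv2.resize(b[:400],(480,400)) if 0 else b
h=max(a.shape[0],b.shape[0]);cv2.imwrite("pics/l.png",np.hstack([cv2.copyMakeBorder(i,0,h-i.shape[0],0,0,0) for i in(a,b)])[:600,:800])
E
```

```text
t: 33.35
tool_pos: [0.4788, 0.0877, 0.1902]
orientation: [-0.919, 1.581, -1.579]
force: [-0.7, -0.1, -0.6]
opening: 0.0879
t: 34.1
tool_pos: [0.4333, 0.0083, 0.1482]
orientation: [-1.208, 1.212, -1.21]
force: [1.2, -0.7, -0.4]
opening: 0.0501
t 34.1 p [0.4333 0.0083 0.1482] F [ 1.2 -0.7 -0.4] T [-0.04 -0.08 -0.02] open 50.1 q [-0.1  -0.29  2.03  0.    1.4  -0.1 ]
[[-0.003, -0.0, 1.0], [-1.0, 0.001, -0.003], [-0.001, -1.0, -0.0]]
```

View pics/l_side.png

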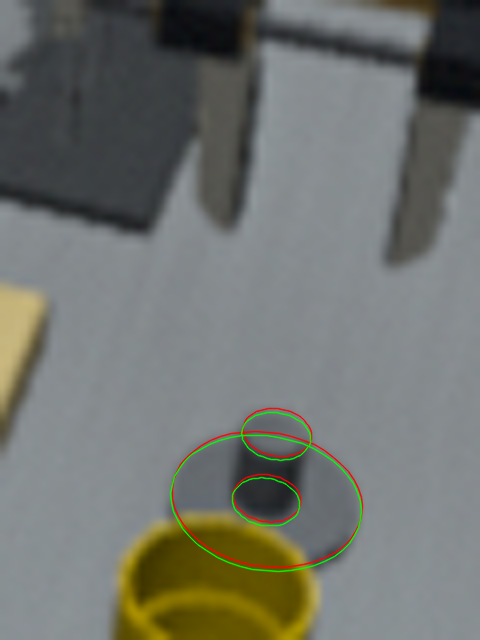

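View pics/l_top.png

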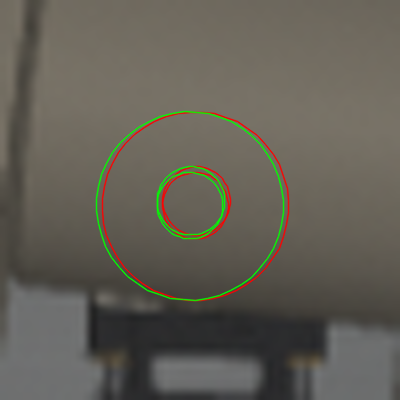

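```bash
python3 -m inch '[[[-1,15,0.8,0,0,0],[0,25,0,0,0,0],[0,25,0,0,0,0],[0,20,0,0,0,0],[0,14,0,0,0,0],[0,10,0,0,0,0],[0,8,0,0,0,0],[0,0,0,0,0,0]]]' && python3 -m inch '[[[0,0,0,0,0,0],[0,0,0,0,0,0]]]'
```

```text
t: 35.2
tool_pos: [0.4334, 0.009, 0.0306]
orientation: [-1.21, 1.21, -1.208]
force: [-0.7, -0.4, 0.4]
opening: 0.0499
t: 35.45
tool_pos: [0.4342, 0.009, 0.0316]
orientation: [-1.209, 1.209, -1.209]
force: [-0.5, 0.3, -0.3]
opening: 0.0498
```

```bash
python3 -m inch '[[[0,4.5,0,0,0,0],[0,0,0,0,0,0],[0,0,0,0,0,0]]]' && python3 -m inch '[[[0,0,0,0,0,0],[0,0,0,0,0,0],[0,0,0,0,0,0],[0,0,0,0,0,0],[0,0,0,0,0,0]]]' 10 20
python3 - <<'E'
from plan import *
st()
S=cam("side");crop(S,300,160,380,270,6,"pics/s16.png")
E
```

```text
t: 35.83
tool_pos: [0.4335, 0.009, 0.0264]
orientation: [-1.21, 1.21, -1.208]
force: [-0.5, -0.6, -0.4]
opening: 0.0503
t: 36.45
tool_pos: [0.4337, 0.009, 0.0266]
orientation: [-1.21, 1.21, -1.208]
force: [0.7, -0.2, -0.0]
opening: 0.0235
t 36.45 p [0.4337 0.009  0.0266] F [ 0.7 -0.2 -0. ] T [-0.02 -0.14 -0.03] open 23.5 q [-0.1  -0.12  2.13  0.    1.14 -0.1 ]
[[0.0, -0.001, 1.0], [-1.0, 0.0, 0.0], [-0.0, -1.0, -0.001]]
```

View pics/s16.png

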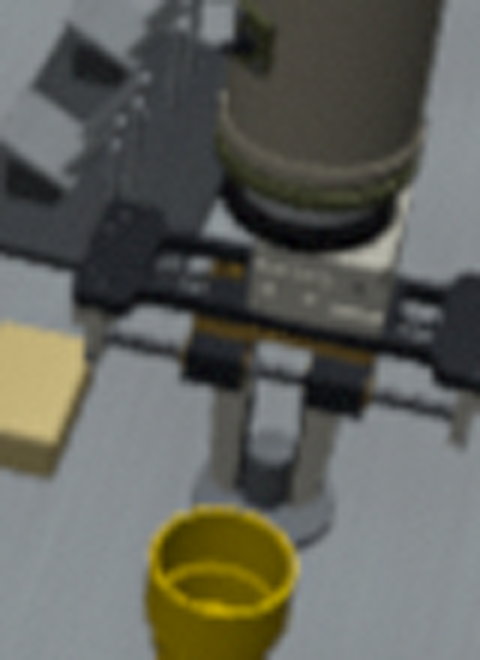

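```bash
python3 -m inch '[[[0,-10,0,0,0,0],[0,-20,0,0,0,0],[0,-30,0,0,0,0],[0,-40,0,0,0,0],[0,-40,0,0,0,0],[0,-30,0,0,0,0],[0,-20,0,0,0,0],[0,0,0,0,0,0]]]'
python3 - <<'E'
from plan import *
st()
RL=np.c_[[0,-1,0],[0,0,-1],[1,0,0]].astype(float)
plan([.5703,.248,.26],RL,8,dec=0)
S=cam("side");crop(S,300,100,380,210,6,"pics/s17.png")
E
```

```text
t: 37.5
tool_pos: [0.4348, 0.0089, 0.2187]
orientation: [-1.207, 1.207, -1.21]
force: [0.3, -0.2, -0.6]
opening: 0.0236
t 37.5 p [0.4348 0.0089 0.2187] F [ 0.3 -0.2 -0.6] T [-0.09 -0.1   0.03] open 23.6 q [-0.1  -0.33  1.93  0.    1.54 -0.1 ]
[[0.0, 0.003, 1.0], [-1.0, -0.0, 0.0], [0.0, -1.0, 0.003]]
[[[-30,-5,17,0,0,0],[-30,-5,17,0,0,0],[-30,-5,17,0,0,0],[-30,-5,17,-0.001,0,0],[-30,-5,17,0,0,0],[-30,-5,17,-0.001,0,0],[-30,-6,17,0,0,0],[-29,-5,17,-0.001,0,0]]]
end [0.5707 0.2479 0.26  ] max [3.0e+01 6.0e+00 1.7e+01 1.0e-03 0.0e+00 0.0e+00]
```

View pics/s17.png

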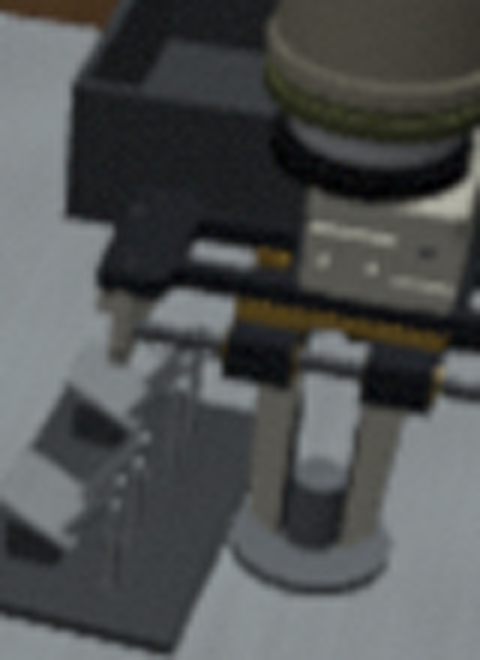

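```bash
python3 -m inch '[[[-20,-14,12,0,0,0],[-34,-14,19,0,0,0],[-36,-8,20,0,0,0],[-36,-5,20,0,0,0],[-36,0,20,0,0,0],[-32,0,18,0,0,0],[-26,0,15,0,0,0],[-19,0,11,0,0,0]]]' && python3 -m inch '[[[0,0,0,0,0,0],[0,0,0,0,0,0],[0,0,0,0,0,0]]]'
python3 - <<'E'
from plan import *
st()
S=cam("side");p=monitor.read_state()["tool_pos"];d=[]
for h,r in((0,.024),(.008,.034)):d.append((proj(S,circ([p[0],p[1],p[2]-.0266],[0,0,1],h,r)),(0,0,255)))
for r in(.028,.031):d.append((proj(S,circ([.5704,.2475,.191],[0,0,1],0,r)),(0,255,0)))
crop(S,220,120,320,260,5,"pics/s18.png",d)
E
```

```text
t: 38.55
tool_pos: [0.5683, 0.2489, 0.255]
orientation: [-1.213, 1.211, -1.207]
force: [0.8, -0.1, -0.1]
opening: 0.0235
t: 38.92
tool_pos: [0.5684, 0.2471, 0.2573]
orientation: [-1.21, 1.21, -1.209]
force: [-0.2, 0.1, -0.9]
opening: 0.0234
t 38.92 p [0.5684 0.2471 0.2573] F [-0.2  0.1 -0.9] T [-0.03 -0.05 -0.02] open 23.4 q [0.33 0.17 1.38 0.   1.58 0.33]
[[-0.0, -0.001, 1.0], [-1.0, 0.0, -0.0], [-0.0, -1.0, -0.001]]
```

View pics/s18.png

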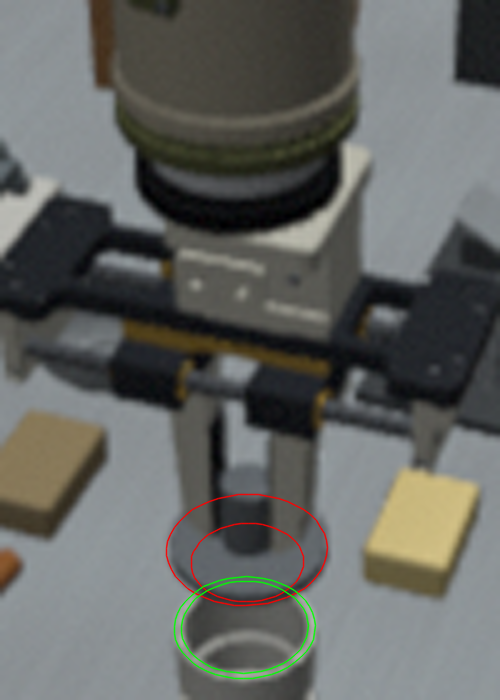

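```bash
python3 -m inch '[[[-0.8,8,1,0,0,0],[0,10,0,0,0,0],[0,10,0,0,0,0],[0,7,0,0,0,0],[0,4,0,0,0,0],[0,2,0,0,0,0],[0,0,0,0,0,0],[0,0,0,0,0,0]]]'
python3 - <<'E'
from plan import *
st()
S=cam("side");crop(S,220,140,320,260,5,"pics/s19.png")
E
```

```text
t: 39.98
tool_pos: [0.5699, 0.2489, 0.2169]
orientation: [-1.209, 1.209, -1.208]
force: [0.7, 0.0, -2.0]
opening: 0.0235
t 39.98 p [0.5699 0.2489 0.2169] F [ 0.7  0.  -2. ] T [-0.02 -0.06 -0.01] open 23.5 q [0.33 0.19 1.44 0.   1.51 0.33]
[[0.0, -0.0, 1.0], [-1.0, 0.001, 0.0], [-0.001, -1.0, -0.0]]
```

View pics/s19.png

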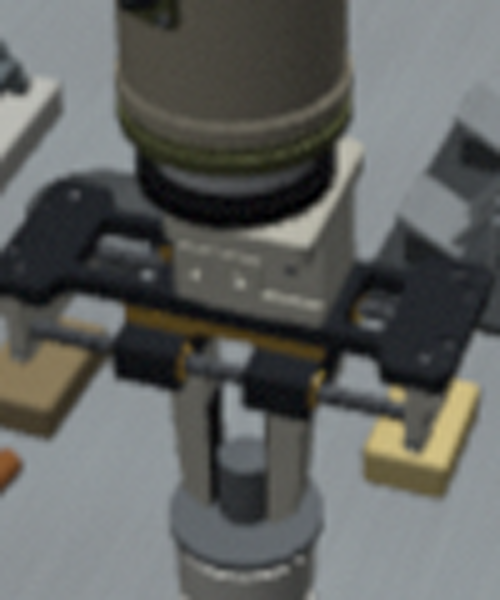

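```bash
python3 -m inch '[[[0.7,2,0,0,0,0],[0,2,0,0,0,0],[0,1,0,0,0,0],[0,0,0,0,0,0]]]' && python3 -m inch '[[[0,1,0,0,0,0],[0,0,0,0,0,0]]]' && python3 -m inch '[[[0,1,0,0,0,0],[0,0,0,0,0,0]]]'
```

```text
t: 40.52
tool_pos: [0.5696, 0.2481, 0.2112]
orientation: [-1.21, 1.21, -1.208]
force: [0.6, -0.1, -1.1]
opening: 0.0233
t: 40.78
tool_pos: [0.5697, 0.2481, 0.2103]
orientation: [-1.21, 1.21, -1.208]
force: [0.4, 0.0, -1.3]
opening: 0.0234
t: 41.02
tool_pos: [0.5698, 0.2481, 0.2096]
orientation: [-1.209, 1.21, -1.208]
force: [0.5, -0.1, -0.6]
opening: 0.0239
```

```bash
python3 -m inch '[[[0,0.7,0,0,0,0],[0,0,0,0,0,0]]]' && python3 -m inch '[[[0,0.7,0,0,0,0],[0,0,0,0,0,0]]]'
```

```text
t: 41.28
tool_pos: [0.57, 0.2482, 0.2096]
orientation: [-1.209, 1.209, -1.209]
force: [-0.6, 0.8, 5.8]
opening: 0.0236
t: 41.52
tool_pos: [0.5702, 0.2483, 0.2095]
orientation: [-1.208, 1.209, -1.209]
force: [-1.7, -0.1, 7.4]
opening: 0.0234
```

```bash
python3 -m inch '[[[0,-1,0,0,0,0],[0,0,0,0,0,0],[0,0,0,0,0,0],[0,0,0,0,0,0]]]' 55 && python3 -m inch '[[[0,-10,0,0,0,0],[0,-20,0,0,0,0],[0,-25,0,0,0,0],[0,-25,0,0,0,0],[25,-20,-10,0,0,0],[40,0,-20,0,0,0],[50,0,-20,0,0,0],[50,0,-20,0,0,0]]]' && python3 -m inch '[[[50,0,0,0,0,0],[50,0,0,0,0,0],[0,0,0,0,0,0],[0,0,0,0,0,0]]]'
python3 - <<'E'
from plan import *
st()
cs={n:cam(n) for n in("top","side")};d=[]
S=cs["side"]
for h,r in((.183,.024),(.191,.034),(.197,.034),(.197,.012),(.230,.012)):d.append((proj(S,circ([.570,.248,0],[0,0,1],h,r)),(0,0,255)))
crop(S,220,140,320,320,3,"pics/f1.png");crop(S,220,140,320,260,6,"pics/f2.png",d)
cv2.imwrite("pics/f_top.png",cs["top"]["image"]);cv2.imwrite("pics/f_side.png",S["image"])
a=cv2.imread("pics/f1.png");b=cv2.imread("pics/f2.png")[:540];b=b[:, :500]
cv2.imwrite("pics/f.png",np.hstack([a,b]))
E
```

```text
t: 42.02
tool_pos: [0.5696, 0.2481, 0.2087]
orientation: [-1.21, 1.21, -1.208]
force: [-0.1, 0.4, -0.1]
opening: 0.0541
t: 43.02
tool_pos: [0.4995, 0.0819, 0.3112]
orientation: [-1.208, 1.207, -1.209]
force: [-0.1, -0.5, 0.3]
opening: 0.0551
t: 43.52
tool_pos: [0.5002, -0.0167, 0.3103]
orientation: [-1.208, 1.209, -1.209]
force: [0.3, 0.2, -0.2]
opening: 0.0548
t 43.52 p [ 0.5002 -0.0167  0.3103] F [ 0.3  0.2 -0.2] T [-0.07 -0.08  0.01] open 54.8 q [-0.14 -0.16  1.63  0.    1.68 -0.14]
[[-0.0, 0.001, 1.0], [-1.0, 0.001, -0.0], [-0.001, -1.0, 0.001]]
```

View pics/f.png

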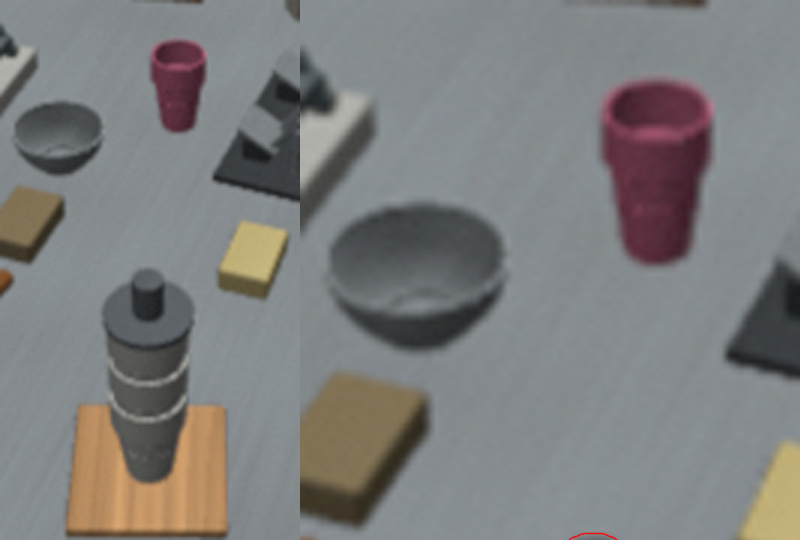

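View pics/f_top.png

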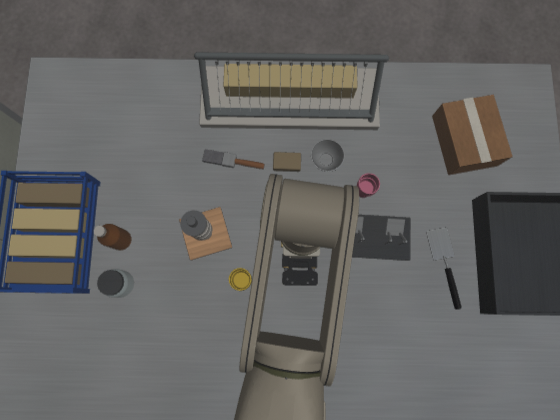

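View pics/f_side.png

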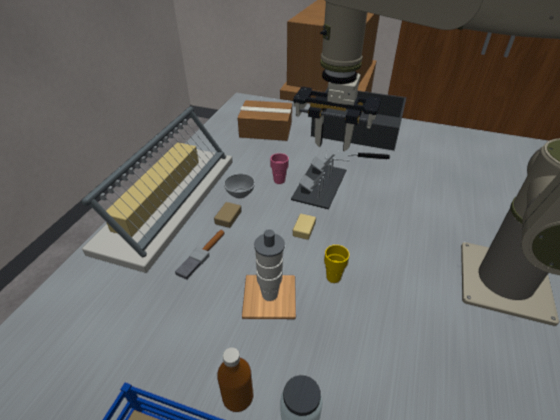

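The side view shows the stack at about (269,265) standing straight on the board, with the lid on top. The bystanders look unmoved. I'll do one close overlay check of the lid height, then hand in.

```bash
python3 - <<'E'
from plan import *
S=cam("side");d=[]
for h,r in((.191,.034),(.197,.034),(.197,.012),(.230,.012)):d.append((proj(S,circ([.570,.248,0],[0,0,1],h,r)),(0,0,255)))
for h in(.107,.149):d.append((proj(S,circ([.5704,.2475,0],[0,0,1],h,.031)),(0,255,0)))
crop(S,235,220,305,305,7,"pics/g.png",d)
E
```

```text
(no output)
```

View pics/g.png

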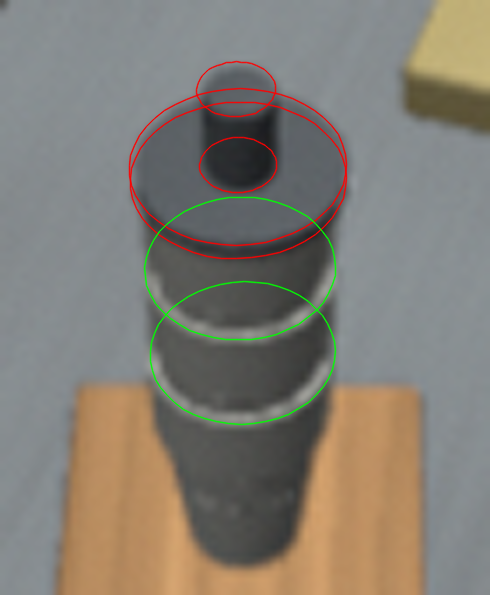

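The overlay agrees to within about 1 px: rims at 107 and 149 mm, and the lid disc at 191–197 mm, lying flat. Handing in.

```bash
python3 -c "
from plant import robot
print(robot.close_job())"
```

```text
the job is handed in; nothing more can be done
None
```

The job is done and handed in at about 43.6 s of the 72 s allowed. The standing cup is upright in the middle of the board at about (0.570, 0.247). Both rack cups are nested into it, left first and then right, and the lid is on top.

- **Setting down:** every placing ended in a soft contact of 6–7 N. The TCP heights at contact were 84.6, 125.3, 167.0 and 209.5 mm, within 1 mm of the fully-home values.
- **Final pictures:** the rims sit at 107 and 149 mm and the lid disc at 191–197 mm, agreeing with the model to about 1 px. The stack is straight, the lid lies flat, the bystanders look unmoved, and the gripper is clear of everything.
- **Disagreement:** the two cameras differed by about 3–4 mm in y. I took a value between them, and it agreed with where the gripper centred on the cup. No check failed.

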